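Stand the portable readout up on its prop leg

ROBOT

A 6-joint arm with a two-finger parallel gripper is mounted at the origin on the work surface. World frame = base frame: x ahead of the robot, y to its left, z up, the work surface at z = 0. Lengths are in m, angles in rad, forces in N, time in s.
With the tool pointing down it reaches from about 0.35 to 0.975 m from the base axis. Payload 4.9 kg.
Tool frame: the origin (TCP) lies at the very end of the fingers, on their centre line; the grasp point (between the pads) lies 19 mm behind it (ctrl.pinch_z is the distance from the TCP to the grasp point, in m); z points along the fingers, y is the direction in which the jaws open and shut (so a half turn about z gives the same grasp; the last joint's range is limited). The gripper opens to 85 mm and grips with 20 to 120 N. Pads are 22 mm wide; open, the fingers measure 114 mm over their backs; the gripper's body (76 mm by 85 mm) begins 54 mm behind the grasp point. The pads swing forward as they close: fully open they stand 13 mm farther back than shut.
Start: joints at [-0.119, 0.053, 1.613, -0, 1.476, -0.119], TCP at [0.625, 0, 0.231] pointing down, gripper open.
Joint ranges: [-3.01, 3.01], [-1.01, 2.22], [0.06, 2.58], [-1.02, 4.17], [0.09, 2.62], [-3.14, 3.14]. Speed limits (rad/s): [2.57, 2.57, 3.14, 3.14, 3.14, 3.14].

INTERFACE

Orientations are given as a rotation vector (axis times angle).
In Python, from station import ctrl gives the robot as it stands.
- The arm moves only by the tool carry_out, never from a script. Its argument "series" is a list of rows, each a list of 7 numbers: the shift along the world's x, y, z each as a share of 0.025 m, from -1 to 1, then the turn, a rotation vector about the world's x, y, z each as a share of 0.1 rad, from -1 to 1, then the opening, from 0 (shut) to 1 (fully open). A call has 1 to 12 rows; each row shifts and turns the commanded pose from where the row before left it; what a row does not reach is not made up. A row lasts 1/10 s, in which the tool goes at most 50 mm and 8.59 degrees, less where a joint would pass 70% of its speed; a pose out of reach is approached as far as the arm can. A call with a number of a shift or a turn outside -1 to 1 is refused whole. A call with a gripper value outside its range is refused whole. The fingers move at their own pace and stop on an object; "grip_force" is the grip in N (left out, the last holds). Time passes only in rows, so rows that do not move let the fingers close. It gives the time, the measured TCP pose, the force and the opening at its end, in the units of the state.
- ctrl.get_obs(): the state, without advancing time (a new reading comes with each control period).
- ctrl.get_image(name): name is "scene" or "side" or "wrist"; returns a dict with "frame" (384x512x3 uint8, blue, green, red), "fx", "fy", "cx", "cy" (pixels), "R" (3x3) and "t" (3): a world point X has camera coordinates R X + t; the wrist camera has in their place "hand_eye" (4x4, takes a point from camera to tool coordinates, whose origin is the TCP and whose axes are the flange's). Camera axes: x right, y down, z forward; pixel columns grow to the right and rows downward; lengths in m; the calibration is good to about 2 mm. The wrist camera is an equidistant fisheye: a pixel r from the principal point sees the ray r / f radians off the axis. A picture is of the moment at which its call begins: read the wrist's pose just before it. There is no depth.
- ctrl.finish_job(): hands the job in, once; it reports no verdict.
Trained networks look in a picture, given as the dict that the camera call returned (one of the last four; its "shot" number tells which), for a name from the list of things; names that differ only in an ending like _2 or _b are one class to them, and where a whole thing is asked for, a point or a joint stands for the part that bears it (a point fixed in the world has none). Each returns a list of dicts, best first, with "p" (0 to 1); they miss things now and then, are a little off and sometimes report something else, mostly with a low value. They report only what shows in the picture. A call takes as long as a camera call. They do not tell look-alikes from the thing itself.
- ctrl.trace(picture, name): "mask" (384x512 bool, what is visible of it) and "rect" ([left, top, width, height] as shares, 0 to 1, of the picture: columns of its width, rows of its height, round what is visible of it).
- ctrl.mark_of(picture, name): "position" ([column, row] as shares, 0 to 1, of the picture: columns of its width, rows of its height: a listed point, or the origin of a listed thing).
The state is a dict: "t": time; "q": joint angles; "dq": joint speeds; "effort": joint torques, N m; "tool_pos": TCP position; "tool_rot": TCP orientation; "contact_force": force on the tool from outside, world axes, zero at the start; "wrist_torque": the same for the moment, N m; "opening": finger opening in m.
Only numpy, scipy, OpenCV 4.12 (cv2) and the standard library are available. Lean on these libraries where they do the work, as an engineer would, in place of code of your own. Each camera call takes 0.05 s, during which the arm holds its last target.

TASK

The readout unit stands in its grey dock with the orange prop leg folded on its back. With the unit still in the dock, swing the leg out by pushing on its tab until it comes up against its stop, and press it firmly but not hard there for a moment. Then lift the unit out and set it down gently in the middle of the grey mat so that it stands by itself, leaning back on its leg, and leave the other things on the bench where they are.

Things in the scene. Friction and masses are not known exactly. Their poses are not given: they have to be found in the camera images.
- dock: Fixed grey dock, 75 x 146 mm base plate 8 mm thick, 38 mm high in all. Origin: centre of the underside; z up. A slot 18 mm wide (x), 122 mm long (y), 30 mm deep, open at the top, holds the unit's foot with 1 mm play on each side, so the unit rocks a few degrees in it when pushed.
- unit_center (a point): Centre of the readout's casing, a dark slab with blue bands, 16 mm thick (x), 120 wide (y), 160 tall (z, up), about 0.45 kg. Docked, its bottom edge is 8 mm above the bench. The -x face carries the screen, the +x face is the back with the leg. The top 42 mm of the back are clear of the leg: the top edge can be pinched from above across the 16 mm.
- unit: The same readout unit with all it carries; origin at the centre of its underside, axes as for unit_center.
- prop_hinge (a point): Point on the leg's hinge axis (the unit's z), 15 mm behind the unit's mid-plane, 10 mm to +y of its centre line, 98 mm above its underside. Axes are the unit's. The hinge is stiff (0.1 N m, about 1 N at the tab) and stays where left. Its stop is set differently on every unit, anywhere from 1.05 to 1.45 rad of leg angle, cannot be seen and must be felt.
- leg: Orange prop leg, 5 mm upright plate along its own -y from its origin on the hinge axis, level with the unit's underside. Main plate: out to 86 mm, 38 to 116 mm above the underside. Tab: 85 to 115 mm out, 80 to 116 mm up; folded it sticks out 45 mm past the casing's -y edge. Firm at the stop: 5 N or more on the leg; over 15 N strains it.
- leg_tab (a point): Middle of the leg's tab, 100 mm from the hinge axis, 98 mm above the unit's underside, mid-thickness; axes of leg (x normal to the plate; the side to be pushed is -x). The leg's angle is counted from the unit's -y towards its +x, counter-clockwise seen from above; it starts at 0 to 0.8 rad.
- leg_foot (a point): Foot of the leg: lower outer corner of the main plate, 85 mm from the hinge axis, 38 mm above the unit's underside. With the leg out and the foot on the mat the unit leans back about 25 degrees (0.42 to 0.46 rad).
- mat: Fixed grey mat, 220 x 220 mm, 4 mm thick, on which the unit is to stand, facing any way. Origin: centre of its underside.
- jar: Bystander, to be left alone: white plastic jar with black lid, 64 mm across, 75 mm high; origin at the centre of its underside.
- beaker: Bystander, to be left alone: glass beaker, 68 mm across, 85 mm high; origin at the centre of its underside.
- amber: Bystander, to be left alone: amber bottle, 60 mm across, 130 mm high; origin at the centre of its underside.
- flask: Bystander, to be left alone: conical glass flask, 76 mm across, 98 mm high; origin at the centre of its underside.
- vials: Bystander, to be left alone: white vial tray, 110 x 80 x 35 mm; origin at the centre of its underside.
- weight: Bystander, to be left alone: brass weight, 36 mm across, 48 mm high; origin at the centre of its underside.
- wipes: Bystander, to be left alone: green wipes box, 120 x 120 x 75 mm; origin at the centre of its underside.
There are look-alikes about, which are no part of the job. Of the things like the unit, leave any that is purple, red or yellow; of the rest the larger one is meant.

How it is judged:
On the way, in this order (a step that is already met when the one before it is completed fails the run):
1. unit still in the dock, leg swung out to its stop and held firmly there (5 N or more, the leg no longer turning) (y of leg_tab in the frame of unit above -0.045 m and contact force between anything else and leg above 5 N and angular speed of leg below 0.1 rad/s and distance between unit_center and dock below 0.105 m), for 0.15 s.
2. unit lifted clear of the dock (z of unit in the frame of dock above 0.045 m), for 0.1 s.
At the end, for the whole second after the job is handed in: The unit stands still on the mat, its centre within 60 mm of the mat's centre seen from above, leaning back 0.30 to 0.56 rad with its bottom edge and the leg's foot on the mat and the leg still out (its tab less than 50 mm to the -y side of the unit's centre line), released (horizontal distance between unit_center and mat below 0.06 m and angle between unit's own z axis and vertical between 0.3 and 0.56 rad and height (world z) of unit_center below 0.1 m and y of leg_tab in the frame of unit above -0.05 m and contact force between unit and mat above 2 N and height (world z) of leg_foot below 0.015 m and linear speed of unit below 0.02 m/s and angular speed of unit below 0.1 rad/s); the robot touches nothing.
It fails at once if the leg is pushed with more than 15 N (contact force between any of the fingers, the arm and leg above 15 N).
It fails at once if the unit is knocked or pressed down on the mat with more than 40 N (contact force between unit and mat above 40 N).
It fails at once if the unit is dropped or slammed on the mat: it moves faster than 0.4 m/s within about 30 mm of standing there (horizontal distance between unit_center and mat below 0.12 m and height (world z) of unit_center below 0.11 m and linear speed of unit above 0.4 m/s).
It fails at once if one of the other things on the bench is moved more than 20 mm (distance of any of jar, beaker, amber, flask, vials, weight, wipes from where it was at the start of the episode above 0.02 m).
It also fails if it takes over 70 s, if anything falls off the work surface, if the arm or the gripper's body presses on something with over 40 N, if the wrist force passes 120 N, or if a joint passes its speed limit or range.

## Working session

There is one attempt and no reset: what is moved stays moved. The work goes in short steps, Python scripts to look and compute and a tool call to move; the robot and the scene stay as the last step left them, time stands still between calls to the robot, and variables do not carry over. Pictures are saved under pics/ and viewed, and the job is handed in when it is done.

Besides the shell and the picture viewer there is one more tool, called after "Request:" as name(argument=value, ...), one argument or row to a line, values as JSON. carry_out: Moves the arm, as the interface text tells. Shift numbers are shares of 0.025 m and turn numbers shares of 0.1 rad, none past 1 either way. Its arguments: {"type":"object","properties":{"series":{"type":"array"},"grip_force":{"type":"number"}},"required":["series"]}

```bash
ls -la; mkdir -p pics
cat > h.py <<'E'
import numpy as np, cv2, pickle
from station import ctrl
def shot(name, fn):
    p=ctrl.get_image(name); cv2.imwrite('pics/'+fn, p['frame']); return p
E
python3 - <<'E'
from h import *
o=ctrl.get_obs(); print({k:np.round(v,3) for k,v in o.items()}); print(ctrl.pinch_z)
for n in ['scene','side','wrist']:
    p=shot(n,n+'0.png'); print(n,p['fx'],p['fy'],p['cx'],p['cy'],np.round(p.get('R',0),3).tolist(),np.round(p.get('t',0),3), np.round(p.get('hand_eye',0),3).tolist(), p['shot'])
    if n!='wrist':
        for nm in ['unit_center','dock','mat','leg_tab','unit','prop_hinge','leg_foot']:
            print(nm,[(round(d['p'],2),np.round(np.array(d['position'])*[512,384],1).tolist()) for d in ctrl.mark_of(p,nm)])
E
```

```text
total 12
drwxr-xr-x  3 agent agent 4096 Dec  5 23:37 .
drwxr-xr-x 23 root  root  4096 Dec  5 23:37 ..
drwxr-xr-x  2 agent agent 4096 Dec  5 23:37 pics
{'t': np.float64(0.0), 'q': array([-0.119,  0.053,  1.614,  0.   ,  1.476, -0.119]), 'dq': array([-0.001, -0.   , -0.001, -0.001, -0.001,  0.001]), 'effort': array([ 0.0000e+00, -3.9367e+01, -3.7018e+01, -0.0000e+00,  7.0000e-03,
       -0.0000e+00]), 'tool_pos': array([0.624, 0.   , 0.23 ]), 'tool_rot': array([-2.22e+00, -2.22e+00,  2.00e-03]), 'contact_force': array([ 0.441, -0.328, -0.691]), 'wrist_torque': array([ 0.05 ,  0.038, -0.047]), 'opening': np.float64(0.085)}
0.0187
scene 454.1233213518191 454.1233213518191 246.70036373660258 191.66161412594943 [[0.555, 0.832, -0.015], [0.65, -0.445, -0.616], [-0.52, 0.332, -0.787]] [-0.223 -0.333  2.033] 0 1
unit_center [(0.87, [248.0, 254.5]), (0.75, [180.1, 237.7]), (0.57, [212.4, 205.2])]
dock [(0.56, [215.6, 220.4]), (0.41, [362.5, 188.5])]
mat [(0.93, [311.9, 166.3])]
leg_tab [(0.72, [160.9, 242.8]), (0.69, [240.2, 210.7]), (0.59, [83.0, 278.0]), (0.47, [177.8, 180.8])]
unit [(0.93, 
[... 706 characters left out ...]
5, 169.1])]
leg_tab [(0.82, [455.5, 295.0]), (0.61, [356.8, 243.8]), (0.47, [318.3, 180.3]), (0.46, [271.6, 237.3]), (0.4, [292.0, 185.5])]
unit [(0.92, [336.1, 247.8]), (0.85, [240.9, 271.3]), (0.72, [333.1, 196.1]), (0.65, [296.5, 226.1]), (0.65, [405.8, 311.2])]
prop_hinge [(0.96, [335.2, 187.5]), (0.89, [342.7, 225.9]), (0.71, [234.5, 242.4]), (0.58, [287.7, 201.0]), (0.56, [412.7, 276.6])]
leg_foot [(0.75, [264.3, 252.7]), (0.75, [442.1, 306.5]), (0.65, [350.2, 253.3]), (0.57, [319.7, 190.9])]
wrist 297.3186396354542 297.3186396354542 253.39400163551977 193.46324984914204 0 0 [[0.0, -0.947, -0.321, 0.082], [1.0, 0.001, -0.0, -0.001], [0.0, -0.321, 0.947, -0.143], [0.0, 0.0, 0.0, 1.0]] 3
```

View pics/scene0.png

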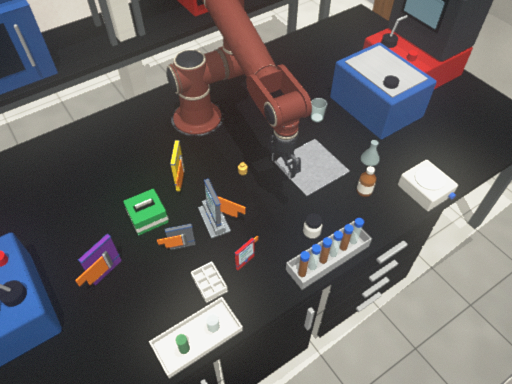

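View pics/side0.png

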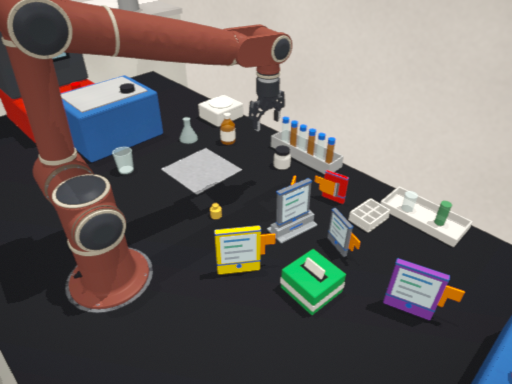

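View pics/wrist0.png

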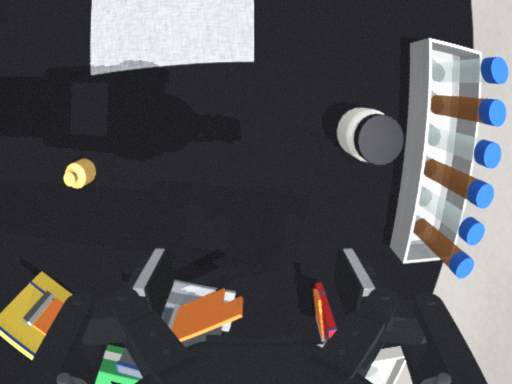

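The candidates for the unit are all in the scene picture: grey docked (212,205), small grey (180,238), purple (100,260), yellow (178,165) and red (246,252). By colour and size the docked grey one is meant. Next I check it in close crops and triangulate.

```bash
cat >> h.py <<'E'
def proj(p,X):
    X=np.atleast_2d(X); c=X@np.array(p['R']).T+p['t']
    return np.c_[p['fx']*c[:,0]/c[:,2]+p['cx'], p['fy']*c[:,1]/c[:,2]+p['cy']]
def tri(ps,uvs):
    A=[];b=[]
    for p,uv in zip(ps,uvs):
        R=np.array(p['R']);t=np.array(p['t'])
        d=R.T@np.array([(uv[0]-p['cx'])/p['fx'],(uv[1]-p['cy'])/p['fy'],1]); d/=np.linalg.norm(d)
        c=-R.T@t; P=np.eye(3)-np.outer(d,d); A.append(P); b.append(P@c)
    A=np.vstack(A);b=np.hstack(b); x,r,_,_=np.linalg.lstsq(A,b,rcond=None); return x,np.linalg.norm(A@x-b)
def onplane(p,uv,z):
    R=np.array(p['R']);t=np.array(p['t']); d=R.T@np.array([(uv[0]-p['cx'])/p['fx'],(uv[1]-p['cy'])/p['fy'],1]); c=-R.T@t
    return c+d*(z-c[2])/d[2]
E
python3 - <<'E'
from h import *
a=shot('scene','s1.png'); b=shot('side','d1.png')
pickle.dump((a,b),open('ab.pkl','wb'))
print('dock',tri([a,b],[(215.6,220.4),(291,223.5)]))
print('uc',tri([a,b],[(212.4,205.2),(295,208.2)]))
print('hinge',tri([a,b],[(212.5,195.7),(287.7,201)]))
print('mat',tri([a,b],[(311.9,166.3),(198.5,169.1)]))
print('tab',onplane(a,(240.2,210.7),.106),onplane(a,(240.2,210.7),.12))
for nm in ['jar','beaker','amber','flask','vials','weight','wipes','mat']:
    for p in (a,b):
        m=ctrl.mark_of(p,nm)
        if m: 
            uv=np.array(m[0]['position'])*[512,384]; print(nm,round(m[0]['p'],2),uv.round(1),onplane(p,uv,0).round(3))
c1=cv2.resize(a['frame'][165:255,165:265],None,fx=7,fy=6.6,interpolation=cv2.INTER_CUBIC)
c2=cv2.resize(b['frame'][165:255,245:345],None,fx=7,fy=6.6,interpolation=cv2.INTER_CUBIC)
cv2.imwrite('pics/c1.png',c1);cv2.imwrite('pics/c2.png',c2)
E
```

```text
dock (array([ 0.52613438, -0.21899927,  0.00417274]), np.float64(0.004817090908356223))
uc (array([ 0.51839181, -0.22694527,  0.08549257]), np.float64(0.00685008075449997))
hinge (array([ 0.50093226, -0.21210733,  0.11397374]), np.float64(0.004093065669282855))
mat (array([ 0.51211391,  0.24777912, -0.00682219]), np.float64(0.00402290123590412))
tab [ 0.6048538  -0.16077598  0.106     ] [ 0.61346941 -0.16596858  0.12      ]
jar 0.56 [317.9 234.2] [0.786 0.053 0.   ]
jar 0.58 [282.9 165.4] [0.762 0.034 0.   ]
beaker 0.85 [311.6 117.5] [0.292 0.42  0.   ]
beaker 0.68 [129.3 167.2] [0.322 0.44  0.   ]
amber 0.82 [361.2 191.1] [0.726 0.317 0.   ]
amber 0.79 [226.4 138. ] [0.742 0.347 0.   ]
flask 0.89 [367.1 161.7] [0.626 0.441 0.   ]
flask 0.51 [185.2 136.2] [0.622 0.484 0.   ]
vials 0.62 [207.4 283.4] [ 0.729 -0.377  0.   ]
vials 0.71 [368.1 219.9] [ 0.727 -0.379  0.   ]
weight 0.5 [246. 171.] [0.388 0.006 0.   ]
weight 0.68 [216.7 215.7] [ 0.381 -0.014 -0.   ]
wipes 0.57 [146.4 214.8] [ 0.357 -0.423  0.   ]
wipes 0.77 [312.4 288.7] [ 0.374 -0.428  0.   ]
mat 0.76 [313.1 167. ] [0.524 0.242 0.   ]
mat 0.64 [199.2 169.8] [0.506 0.238 0.   ]
```

View pics/c1.png

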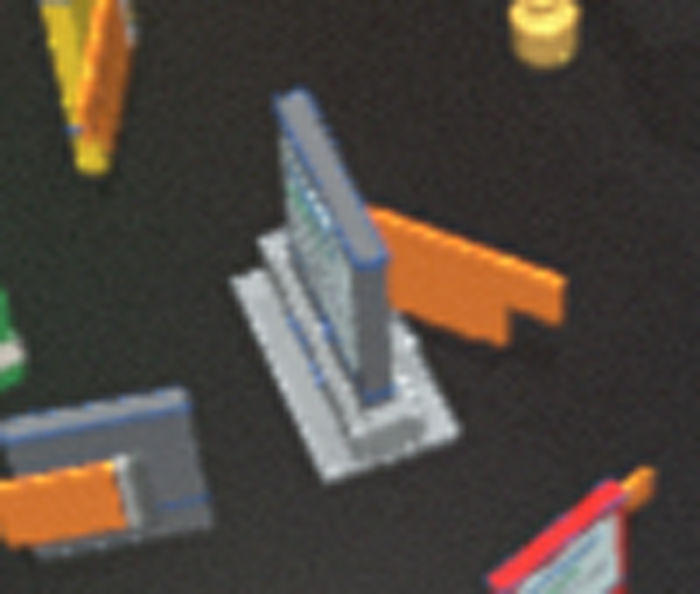

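View pics/c2.png

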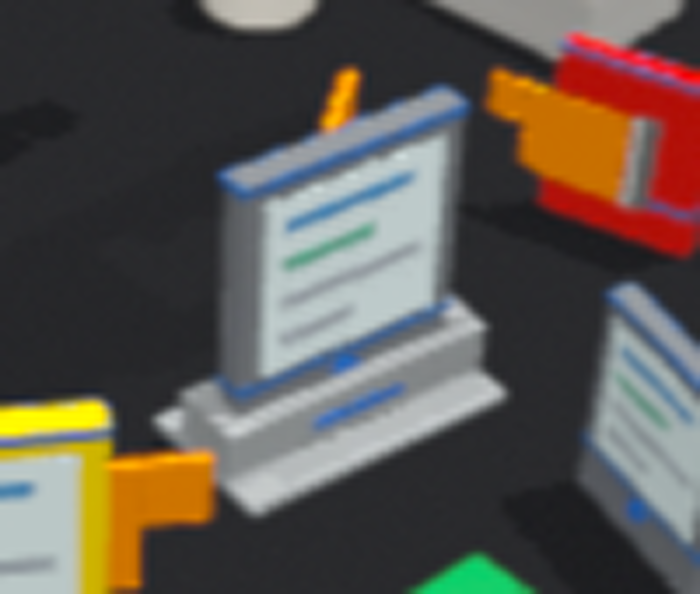

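The crops confirm it: a grey docked unit, with its leg part-way out (tab tip at scene (246,208)). I'll fit the dock, unit and leg poses to the corners I read off.

```bash
cat > fit.py <<'E'
from h import *
from scipy.optimize import least_squares
a,b=pickle.load(open('ab.pkl','rb'))
A=lambda px,py:(165+px/7,165+py/6.6)
B=lambda px,py:(245+px/7,165+py/6.6)
def Rz(t): c,s=np.cos(t),np.sin(t); return np.array([[c,-s,0],[s,c,0],[0,0,1]])
def Ry(t): c,s=np.cos(t),np.sin(t); return np.array([[c,0,s],[0,1,0],[-s,0,c]])
# unit corners in unit frame (origin underside)
U=[(a,(-.008,.06,.16),A(275,97)),(a,(.008,.06,.16),A(308,90)),(a,(-.008,-.06,.16),A(352,265)),(a,(.008,-.06,.16),A(385,260)),
 (b,(-.008,.06,.16),B(240,193)),(b,(-.008,-.06,.16),B(467,105)),(b,(.008,-.06,.16),B(448,88)),(b,(.008,.06,.16),B(221,175))]
D=[(a,(-.0375,.073,.008),A(232,280)),(a,(-.0375,-.073,.008),A(328,478)),(a,(.0375,-.073,.008),A(462,432)),
 (b,(-.0375,.073,.008),B(258,512)),(b,(-.0375,-.073,.008),B(508,392)),(b,(.0375,.073,.008),B(152,420))]
def du(x): return x[:3]
def res(x):
    r=[]
    for p,X,uv in U:
        W=Rz(x[2])@(Ry(x[4])@np.array(X))+[x[0],x[1],.008]; r.append(proj(p,W+x[5:8]*(p is b))[0]-uv)
    for p,X,uv in D:
        W=Rz(x[2])@np.array(X)+[x[0]+0,x[1],0]; r.append(proj(p,W+x[5:8]*(p is b))[0]-uv)
    # leg
    for X,uv in [((.0,-.115,.116),A(565,280)),((0,-.115,.080),A(563,323)),((0,-.086,.038),A(505,345))]:
        W=Rz(x[2])@(Ry(x[4])@(np.array([.015,.010,0])+Rz(x[3])@np.array(X)))+[x[0],x[1],.008]; r.append(proj(a,W)[0]-uv)
    return np.r_[np.ravel(r), x[5:8]/.003, x[4]/.05]
x=least_squares(res,[.526,-.219,.9,.6,0,0,0,0],loss='soft_l1')
if __name__=='__main__':
    print(x.x.round(4)); print(x.fun.round(1))
    X=x.x
    for nm,P in dict(hinge=(.015,.01,.098),top=(0,0,.16)).items(): print(nm,(Rz(X[2])@(Ry(X[4])@np.array(P))+[X[0],X[1],.008]).round(4))
    for th in (X[3],1.05,1.25,1.45):
        W=Rz(X[2])@(np.array([.015,.010,0])+Rz(th)@np.array([0,-.1,.098]))+[X[0],X[1],.008]; print('tab',th,W.round(4), 'yunit',(.01-.1*np.cos(th)))
    print('xaxis',Rz(X[2])[:,0])
E
python3 fit.py
```

```text
[ 0.5204 -0.2245  1.377   0.7437  0.0319 -0.0015 -0.0026 -0.0034]
[-0.2  0.2 -0.6 -0.   0.6  0.2  0.4 -0.5  0.8 -0.2  0.1 -0.1 -0.5 -0.
  0.3 -0.1 -0.1 -0.1 -0.7  0.1 -0.4  0.1 -0.9 -0.4 -0.4  0.2  0.3 -0.5
 -0.4 -0.  -0.3 -0.4  0.6  0.3 -0.5 -0.9 -1.1  0.6]
hinge [ 0.5141 -0.2048  0.1055]
top [ 0.5214 -0.2195  0.1679]
tab 0.7437180567261583 [ 0.5988 -0.1556  0.106 ] yunit -0.06359564195317946
tab 1.05 [ 0.579  -0.1323  0.106 ] yunit -0.039757104789172694
tab 1.25 [ 0.5627 -0.1208  0.106 ] yunit -0.021532236239526867
tab 1.45 [ 0.5444 -0.1128  0.106 ] yunit -0.0020502769367366624
xaxis [0.19260009 0.98127733 0.        ]
```

```bash
cat > plan.py <<'E'
from fit import *
X=x.x
H=(Rz(X[2])@np.array([.015,.010,.098])+[X[0],X[1],.008])
def tool(th,gap=0,r=.098,hw=.011):
    ld=Rz(X[2]+th)@np.array([0,-1,0]); lx=Rz(X[2]+th)@np.array([1,0,0])
    return H+ld*r-lx*(.0025+hw+gap), X[2]+th-np.pi/2
if __name__=='__main__':
    print('red top',onplane(a,(257,237),.12),tri([a,b],[(252.5,239),(348,175)]))
    print(tri([a,b],[(235,249.5),(325,171)]))
    print(tool(X[3],.02))
    for th in np.arange(.6,1.5,.1): p,y=tool(th); print(round(th,2),p.round(4),round(y,3))
E
python3 plan.py
python3 - <<'E'
import cv2
b=cv2.imread('pics/d1.png');a=cv2.imread('pics/s1.png')
cv2.imwrite('pics/c3.png',cv2.hconcat([cv2.resize(a[210:280,220:280],(400,466)),cv2.resize(b[155:225,300:360],(400,466))]))
E
```

```text
red top [ 0.73397541 -0.17859333  0.12      ] (array([ 0.74681359, -0.23113216,  0.12303384]), np.float64(0.04755071030572152))
(array([ 0.71185297, -0.22902968,  0.10691812]), np.float64(0.04464145166147495))
(array([ 0.61456192, -0.18519435,  0.106     ]), np.float64(0.5499068975116312))
0.6 [ 0.6089 -0.1815  0.106 ] 0.406
0.7 [ 0.6058 -0.1721  0.106 ] 0.506
0.8 [ 0.6017 -0.1631  0.106 ] 0.606
0.9 [ 0.5968 -0.1545  0.106 ] 0.706
1.0 [ 0.5911 -0.1465  0.106 ] 0.806
1.1 [ 0.5846 -0.139   0.106 ] 0.906
1.2 [ 0.5773 -0.1323  0.106 ] 1.006
1.3 [ 0.5695 -0.1263  0.106 ] 1.106
1.4 [ 0.5611 -0.1211  0.106 ] 1.206
```

View pics/c3.png

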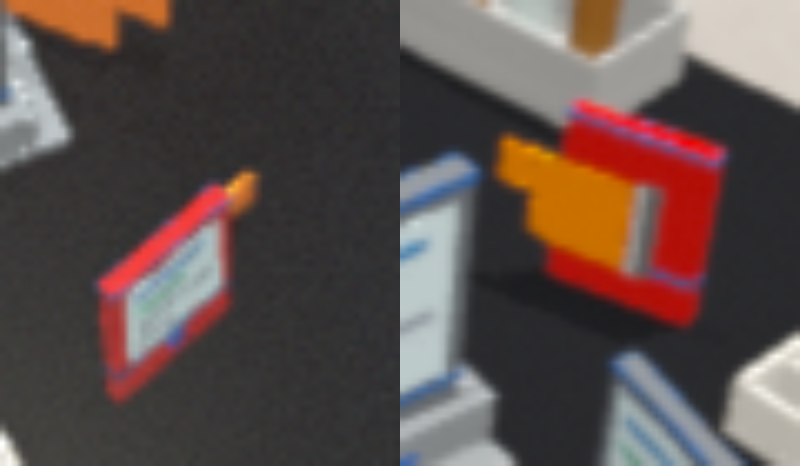

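Run:
```python
from h import *
a,b=pickle.load(open('ab.pkl','rb'))
print(tri([a,b],[(252,238.5),(325.6,171)]),tri([a,b],[(235.5,253),(348,177.5)]))
print(tri([a,b],[(258,236.5),(315,177)]))
```

```text
(array([ 0.72222723, -0.19102752,  0.1056667 ]), np.float64(0.0007323803681677224)) (array([ 0.74043851, -0.26853812,  0.11004568]), np.float64(0.001816115241741189))
(array([ 0.70941009, -0.15856487,  0.07089363]), np.float64(0.0022976769651678725))
```

Request:
carry_out(
  series=[
    [-0.045,-0.935,0,0,0,0.69,0],
    [-0.045,-0.935,0,0,0,0.69,0],
    [-0.045,-0.935,0,0,0,0.69,0],
    [-0.045,-0.935,0,0,0,0.69,0],
    [-0.045,-0.935,0,0,0,0.69,0],
    [-0.045,-0.935,0,0,0,0.69,0],
    [-0.045,-0.935,0,0,0,0.69,0],
    [-0.045,-0.935,0,0,0,0.69,0],
    [0,0,0,0,0,0,0],
    [0,0,0,0,0,0,0],
  ],
  grip_force=40,
)

```text
t: 2.75
tool_pos: [0.6159, -0.1871, 0.2312]
tool_rot: [-1.534, -2.741, -0.001]
contact_force: [-0.0, 1.0, 0.3]
opening: 0.0001
```

Run:
```python
from h import *
o=ctrl.get_obs(); print({k:np.round(v,3) for k,v in o.items() if k!='effort'})
w=shot('wrist','w1.png')
```

```text
{'t': np.float64(2.75), 'q': array([-0.411,  0.096,  1.567,  0.   ,  1.479, -0.961]), 'dq': array([ 0.021, -0.007,  0.005, -0.   ,  0.   , -0.001]), 'tool_pos': array([ 0.616, -0.187,  0.231]), 'tool_rot': array([-1.534e+00, -2.741e+00, -1.000e-03]), 'contact_force': array([-0.033,  1.038,  0.275]), 'wrist_torque': array([ 0.041, -0.01 , -0.001]), 'opening': np.float64(0.0)}
```

View pics/w1.png

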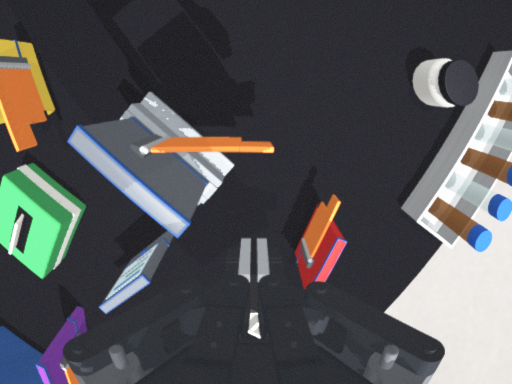

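```bash
cat >> h.py <<'E'
from scipy.spatial.transform import Rotation as Ro
def wproj(p,o,X):
    X=np.atleast_2d(X); T=np.array(p['hand_eye']); R=Ro.from_rotvec(o['tool_rot']).as_matrix()
    t=(X-o['tool_pos'])@R; c=(t-T[:3,3])@T[:3,:3]
    rr=np.hypot(c[:,0],c[:,1]); th=np.arctan2(rr,c[:,2]); return np.c_[p['cx']+p['fx']*th*c[:,0]/rr,p['cy']+p['fy']*th*c[:,1]/rr]
E
python3 - <<'E'
from plan import *
o=ctrl.get_obs(); w=ctrl.get_image('wrist')
def leg(th,r,z): return Rz(X[2])@(np.array([.015,.01,0])+Rz(th)@np.array([0,-r,z]))+[X[0],X[1],.008]
im=w['frame'].copy()
for th in (.65,.7,.75,.8): print(th,wproj(w,o,[leg(th,.115,.116),leg(th,.115,.08),leg(th,.086,.038)]).round(1).tolist())
un=[Rz(X[2])@np.array(q)+[X[0],X[1],.008] for q in [(-.008,.06,.16),(.008,.06,.16),(.008,-.06,.16),(-.008,-.06,.16)]]
print(wproj(w,o,un).round(1).tolist())
print(wproj(w,o,[o['tool_pos']]))
cv2.imwrite('pics/w2.png',cv2.resize(im[70:260,60:310],None,fx=3,fy=3,interpolation=cv2.INTER_CUBIC))
E
```

```text
0.65 [[273.4, 164.1], [271.1, 155.9], [243.1, 146.0]]
0.7 [[274.0, 157.6], [271.6, 150.1], [243.3, 142.2]]
0.75 [[274.3, 151.1], [271.8, 144.4], [243.4, 138.4]]
0.8 [[274.2, 144.5], [271.7, 138.5], [243.2, 134.6]]
[[67.6, 146.4], [76.6, 131.0], [188.7, 229.5], [177.0, 242.4]]
[[255.72611538 251.76006673]]
```

View pics/w2.png

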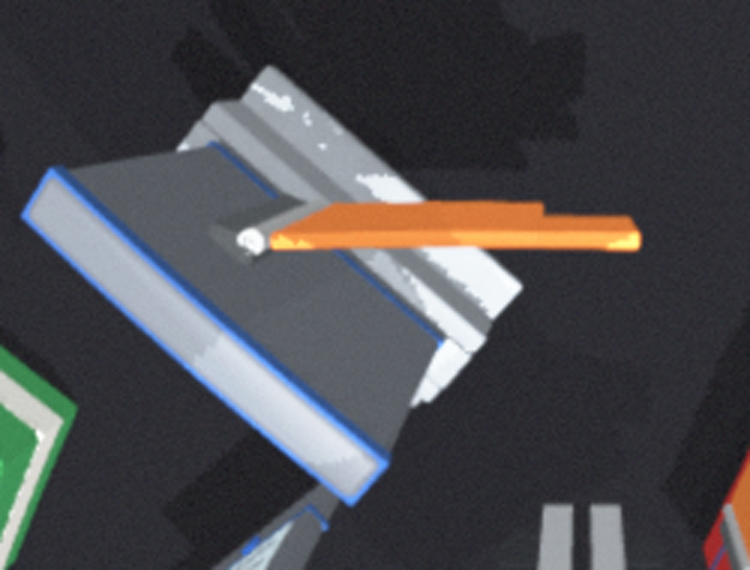

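The wrist view agrees with the fit: tab tip at (273,150) against a predicted (274,151). Descending beside the tab.

Request:
carry_out(
  series=[
    [0,0,-0.89,0,0,0,0],
    [0,0,-0.89,0,0,0,0],
    [0,0,-0.89,0,0,0,0],
    [0,0,-0.89,0,0,0,0],
    [0,0,-0.89,0,0,0,0],
    [0,0,-0.89,0,0,0,0],
    [0,0,0,0,0,0,0],
    [0,0,0,0,0,0,0],
  ],
)

```text
t: 3.65
tool_pos: [0.616, -0.1861, 0.0979]
tool_rot: [-1.53, -2.743, -0.0]
contact_force: [-0.3, -0.1, -0.4]
opening: -0.0001
```

```bash
cat > look.py <<'E'
import sys
from h import *
o=ctrl.get_obs(); print({k:np.round(v,3).tolist() for k,v in o.items() if k not in('effort','q','dq')})
for n in sys.argv[2:]:
    p=shot(n,sys.argv[1]+n+'.png')
    if n!='wrist':
        l,t=(150,150) if n=='scene' else (220,150)
        cv2.imwrite('pics/'+sys.argv[1]+n+'.png',cv2.resize(p['frame'][t-10:t+110,l:l+150],None,fx=5,fy=5,interpolation=cv2.INTER_CUBIC))
E
python3 look.py a wrist scene
```

```text
{'t': 3.65, 'tool_pos': [0.616, -0.186, 0.098], 'tool_rot': [-1.53, -2.743, -0.0], 'contact_force': [-0.297, -0.11, -0.412], 'wrist_torque': [0.007, -0.023, -0.0], 'opening': -0.0}
```

View pics/awrist.png

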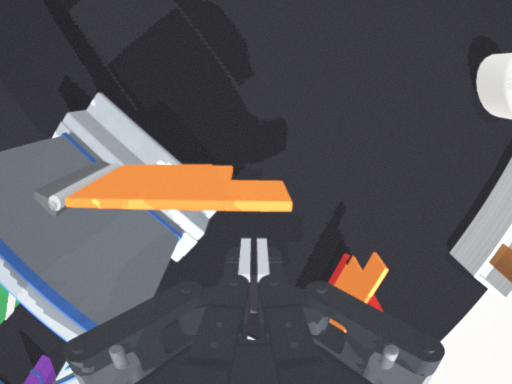

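View pics/ascene.png

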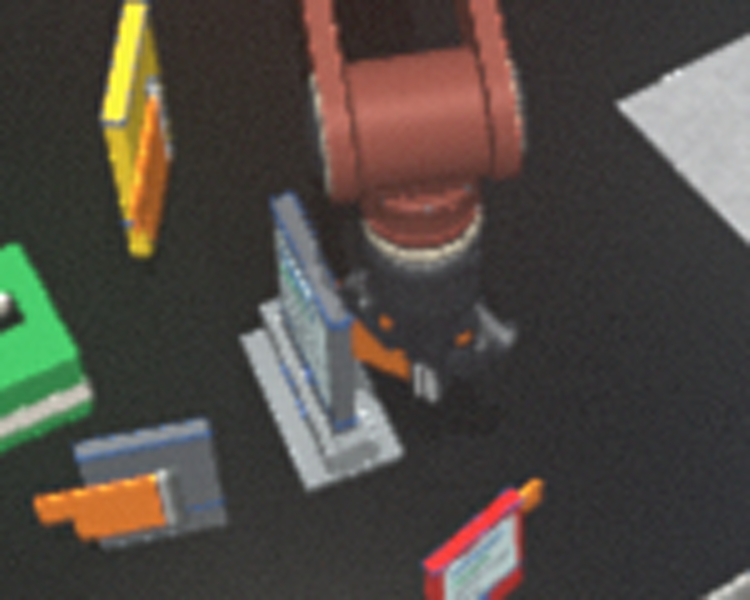

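Request:
carry_out(
  series=[
    [-0.12,0.2,0,0,0,0,0],
    [-0.12,0.2,0,0,0,0,0],
    [-0.12,0.2,0,0,0,0,0],
    [-0.12,0.2,0,0,0,0,0],
    [-0.05,0.08,0,0,0,0.25,0],
    [-0.05,0.08,0,0,0,0.25,0],
    [-0.05,0.08,0,0,0,0.25,0],
    [-0.05,0.08,0,0,0,0.25,0],
    [-0.05,0.08,0,0,0,0.25,0],
    [-0.05,0.08,0,0,0,0.25,0],
    [-0.05,0.08,0,0,0,0.25,0],
    [-0.05,0.08,0,0,0,0.25,0],
  ],
)

```text
t: 4.95
tool_pos: [0.5939, -0.1508, 0.0977]
tool_rot: [-1.247, -2.883, 0.0]
contact_force: [1.9, -0.7, 0.1]
opening: 0.0005
```

```bash
python3 look.py b wrist
```

```text
{'t': 4.95, 'tool_pos': [0.594, -0.151, 0.098], 'tool_rot': [-1.247, -2.883, 0.0], 'contact_force': [1.947, -0.713, 0.136], 'wrist_torque': [-0.044, -0.207, 0.001], 'opening': 0.0}
```

View pics/bwrist.png

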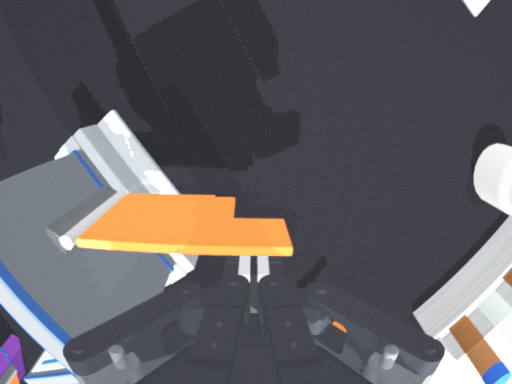

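Request:
carry_out(
  series=[
    [-0.058,0.056,0,0,0,0.2,0],
    [-0.058,0.056,0,0,0,0.2,0],
    [-0.058,0.056,0,0,0,0.2,0],
    [-0.06,0.054,0,0,0,0.2,0],
  ],
)

```text
t: 5.4
tool_pos: [0.588, -0.1454, 0.0978]
tool_rot: [1.132, 2.931, 0.0]
contact_force: [1.7, -0.4, 0.1]
opening: 0.0002
```

Request:
carry_out(
  series=[
    [-0.036,0.032,0,0,0,0.12,0],
    [-0.036,0.032,0,0,0,0.12,0],
    [-0.036,0.031,0,0,0,0.12,0],
  ],
)

```text
t: 5.7
tool_pos: [0.5854, -0.143, 0.0978]
tool_rot: [1.08, 2.95, 0.0]
contact_force: [1.5, -0.6, 0.3]
opening: 0.0001
```

Request:
carry_out(
  series=[
    [-0.037,0.03,0,0,0,0.12,0],
    [-0.037,0.03,0,0,0,0.12,0],
    [-0.037,0.03,0,0,0,0.12,0],
  ],
)

```text
t: 6.0
tool_pos: [0.5826, -0.1407, 0.0978]
tool_rot: [-1.027, -2.969, -0.0]
contact_force: [1.4, -0.4, -0.4]
opening: -0.0005
```

Request:
carry_out(
  series=[
    [-0.038,0.029,0,0,0,0.12,0],
    [-0.038,0.029,0,0,0,0.12,0],
  ],
)

```text
t: 6.2
tool_pos: [0.5807, -0.1393, 0.0978]
tool_rot: [-0.991, -2.981, -0.0]
contact_force: [0.9, 0.4, 0.6]
opening: -0.0001
```

```bash
python3 look.py c wrist
```

```text
{'t': 6.2, 'tool_pos': [0.581, -0.139, 0.098], 'tool_rot': [-0.991, -2.981, -0.0], 'contact_force': [0.896, 0.384, 0.579], 'wrist_torque': [0.008, -0.187, 0.033], 'opening': -0.0}
```

View pics/cwrist.png

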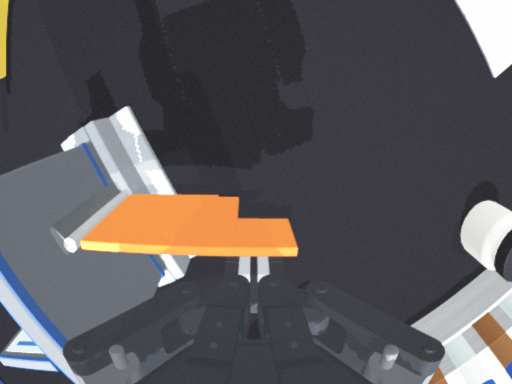

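Request:
carry_out(
  series=[
    [-0.038,0.029,0,0,0,0.08,0],
    [-0.038,0.029,0,0,0,0.08,0],
    [-0.038,0.029,0,0,0,0.08,0],
  ],
)

```text
t: 6.55
tool_pos: [0.5779, -0.1371, 0.0978]
tool_rot: [0.956, 2.993, 0.0]
contact_force: [0.6, -0.8, 0.3]
opening: 0.0
```

Request:
carry_out(
  series=[
    [-0.038,0.029,0,0,0,0.1,0],
    [-0.038,0.029,0,0,0,0.1,0],
    [-0.038,0.028,0,0,0,0.1,0],
  ],
)

```text
t: 6.85
tool_pos: [0.575, -0.135, 0.0978]
tool_rot: [0.91, 3.007, 0.0]
contact_force: [0.8, -0.4, -0.1]
opening: -0.0001
```

Request:
carry_out(
  series=[
    [-0.039,0.028,0,0,0,0.12,0],
    [-0.039,0.028,0,0,0,0.12,0],
    [-0.039,0.028,0,0,0,0.12,0],
  ],
)

```text
t: 7.15
tool_pos: [0.5721, -0.1329, 0.0978]
tool_rot: [0.856, 3.023, 0.0]
contact_force: [0.5, 0.2, 0.1]
opening: -0.0001
```

Request:
carry_out(
  series=[
    [-0.04,0.026,0,0,0,0.12,0],
    [-0.04,0.026,0,0,0,0.12,0],
    [-0.04,0.026,0,0,0,0.12,0],
  ],
)

```text
t: 7.45
tool_pos: [0.5691, -0.1309, 0.0978]
tool_rot: [0.801, 3.038, 0.0]
contact_force: [1.1, -0.2, 0.9]
opening: -0.0002
```

Request:
carry_out(
  series=[
    [-0.041,0.025,0,0,0,0.12,0],
    [-0.041,0.025,0,0,0,0.12,0],
    [-0.041,0.025,0,0,0,0.12,0],
  ],
)

```text
t: 7.75
tool_pos: [0.566, -0.1291, 0.0978]
tool_rot: [0.746, 3.052, 0.0]
contact_force: [0.9, 0.1, 1.4]
opening: 0.0002
```

```bash
python3 look.py d wrist
```

```text
{'t': 7.75, 'tool_pos': [0.566, -0.129, 0.098], 'tool_rot': [0.746, 3.052, 0.0], 'contact_force': [0.855, 0.115, 1.39], 'wrist_torque': [0.008, -0.254, -0.056], 'opening': 0.0}
```

View pics/dwrist.png

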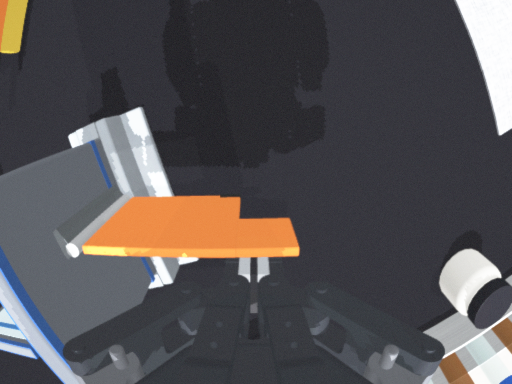

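Request:
carry_out(
  series=[
    [-0.042,0.023,0,0,0,0.12,0],
    [-0.042,0.023,0,0,0,0.12,0],
  ],
)

```text
t: 8.0
tool_pos: [0.5639, -0.1279, 0.0978]
tool_rot: [0.71, 3.06, 0.0]
contact_force: [1.0, -0.0, 0.8]
opening: -0.0001
```

Request:
carry_out(
  series=[
    [-0.042,0.022,0,0,0,0.12,0],
    [-0.042,0.022,0,0,0,0.12,0],
  ],
)

```text
t: 8.2
tool_pos: [0.5618, -0.1268, 0.0978]
tool_rot: [0.673, 3.069, 0.0]
contact_force: [1.8, -0.4, 0.6]
opening: 0.0002
```

Request:
carry_out(
  series=[
    [-0.043,0.021,0,0,0,0.12,0],
    [-0.043,0.021,0,0,0,0.12,0],
  ],
)

```text
t: 8.4
tool_pos: [0.5596, -0.1258, 0.0978]
tool_rot: [0.636, 3.076, -0.0]
contact_force: [1.6, 1.5, 0.6]
opening: 0.0
```

Request:
carry_out(
  series=[
    [-0.043,0.02,0,0,0,0.12,0],
    [-0.043,0.02,0,0,0,0.12,0],
  ],
)

```text
t: 8.6
tool_pos: [0.5575, -0.1248, 0.0978]
tool_rot: [0.599, 3.084, -0.0]
contact_force: [2.6, -0.3, -0.2]
opening: 0.0002
```

Request:
carry_out(
  series=[
    [-0.043,0.019,0,0,0,0.08,0],
  ],
)

```text
t: 8.7
tool_pos: [0.5568, -0.1247, 0.098]
tool_rot: [0.587, 3.085, -0.001]
contact_force: [3.6, -1.1, 0.1]
opening: -0.0002
```

```bash
python3 look.py e wrist
```

```text
{'t': 8.7, 'tool_pos': [0.557, -0.125, 0.098], 'tool_rot': [0.587, 3.085, -0.001], 'contact_force': [3.62, -1.093, 0.142], 'wrist_torque': [-0.264, -0.521, -0.008], 'opening': -0.0}
```

View pics/ewrist.png

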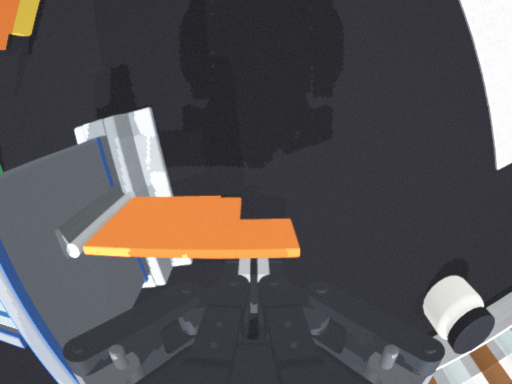

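Force and wrist moment are both rising, so the leg is coming up against its stop. Small steps from here.

Request:
carry_out(
  series=[
    [-0.036,0.016,0,0,0,0,0],
    [0,0,0,0,0,0,0],
  ],
)

```text
t: 8.95
tool_pos: [0.5562, -0.1246, 0.0982]
tool_rot: [0.588, 3.084, -0.002]
contact_force: [4.8, -1.9, -0.7]
opening: 0.0002
```

```bash
python3 look.py f
```

```text
{'t': 8.95, 'tool_pos': [0.556, -0.125, 0.098], 'tool_rot': [0.588, 3.084, -0.002], 'contact_force': [4.844, -1.869, -0.728], 'wrist_torque': [-0.408, -0.695, -0.035], 'opening': 0.0}
```

Request:
carry_out(
  series=[
    [-0.036,0.016,0,0,0,0,0],
    [0,0,0,0,0,0,0],
  ],
)

```text
t: 9.15
tool_pos: [0.5557, -0.1243, 0.0984]
tool_rot: [0.588, 3.083, -0.002]
contact_force: [5.8, -2.4, -0.3]
opening: -0.0
```

```bash
python3 look.py f
```

```text
{'t': 9.15, 'tool_pos': [0.556, -0.124, 0.098], 'tool_rot': [0.588, 3.083, -0.002], 'contact_force': [5.785, -2.363, -0.276], 'wrist_torque': [-0.497, -0.857, 0.028], 'opening': -0.0}
```

Request:
carry_out(
  series=[
    [-0.036,0.016,0,0,0,0,0],
    [-0.036,0.016,0,0,0,0,0],
    [0,0,0,0,0,0,0],
  ],
)

```text
t: 9.45
tool_pos: [0.5544, -0.1237, 0.0988]
tool_rot: [0.588, 3.082, -0.002]
contact_force: [5.4, -4.2, -1.0]
opening: 0.0002
```

Request:
carry_out(
  series=[
    [0,0,0,0,0,0,0],
    [0,0,0,0,0,0,0],
    [0,0,0,0,0,0,0],
    [0,0,0,0,0,0,0],
  ],
)

```text
t: 9.85
tool_pos: [0.5544, -0.1237, 0.0988]
tool_rot: [0.588, 3.082, -0.002]
contact_force: [5.8, -2.7, 0.5]
opening: 0.0001
```

```bash
python3 look.py g wrist side scene
```

```text
{'t': 9.85, 'tool_pos': [0.554, -0.124, 0.099], 'tool_rot': [0.588, 3.082, -0.002], 'contact_force': [5.755, -2.681, 0.525], 'wrist_torque': [-0.489, -0.988, 0.01], 'opening': 0.0}
```

View pics/gwrist.png

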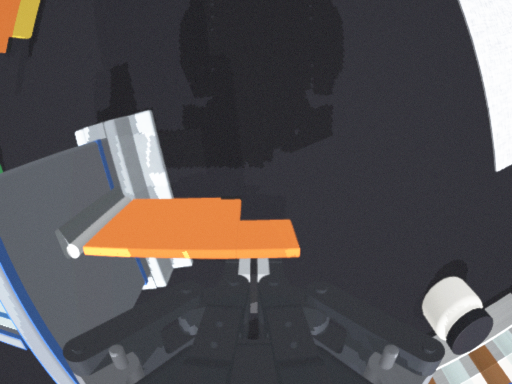

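View pics/gside.png

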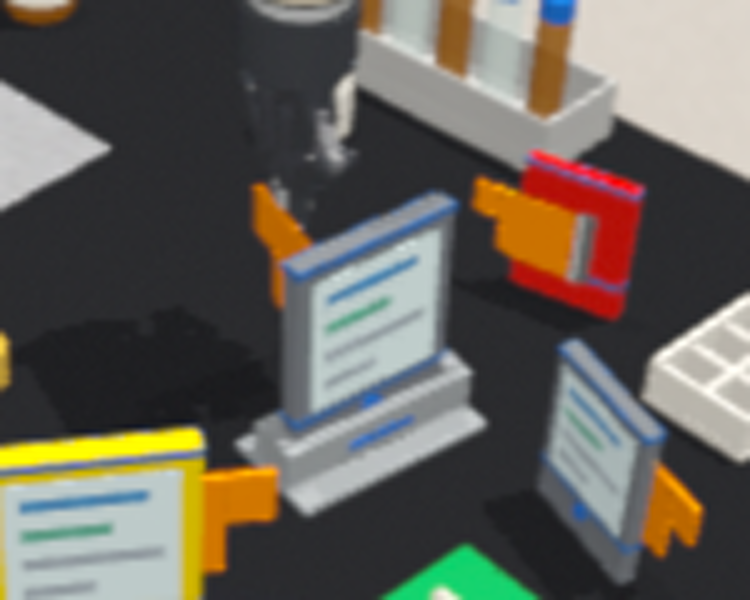

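Request:
carry_out(
  series=[
    [-0.036,0.016,0,0,0,0,0],
    [-0.018,0.008,0,0,0,0,0],
    [0,0,0,0,0,0,0],
    [0,0,0,0,0,0,0],
    [0,0,0,0,0,0,0],
  ],
)

```text
t: 10.5
tool_pos: [0.5537, -0.1236, 0.0991]
tool_rot: [0.587, 3.08, -0.003]
contact_force: [7.0, -3.7, -1.0]
opening: -0.0
```

```bash
python3 look.py h
```

```text
{'t': 10.5, 'tool_pos': [0.554, -0.124, 0.099], 'tool_rot': [0.587, 3.08, -0.003], 'contact_force': [6.957, -3.696, -1.002], 'wrist_torque': [-0.751, -1.305, -0.029], 'opening': -0.0}
```

Held at about 7 to 8 N with nothing moving. Backing off and rising.

Request:
carry_out(
  series=[
    [0.2,-0.1,0,0,0,0,0],
    [0.3,-0.15,0,0,0,0,0],
    [0.4,-0.2,0,0,0,0,0],
    [0,0,0.7,0,0,0,0],
    [0,0,0.9,0,0,0,0],
    [0,0,1,0,0,0,0],
    [0,0,1,0,0,0,0],
    [0,0,1,0,0,0,0],
    [0,0,1,0,0,0,0],
    [0,-0.5,0.4,0,0,0.9,1],
    [0,-0.5,0,0,0,0.9,1],
    [0,0,0,0,0,0,1],
  ],
)

```text
t: 11.7
tool_pos: [0.5742, -0.1595, 0.2479]
tool_rot: [-0.311, -3.126, 0.0]
contact_force: [-0.3, 0.5, 0.1]
opening: 0.0434
```

```bash
python3 look.py i wrist scene side
python3 - <<'E'
from h import *
a=shot('scene','s2.png'); b=shot('side','d2.png'); pickle.dump((a,b),open('ab2.pkl','wb'))
E
```

```text
{'t': 11.7, 'tool_pos': [0.574, -0.16, 0.248], 'tool_rot': [-0.311, -3.126, 0.0], 'contact_force': [-0.32, 0.493, 0.079], 'wrist_torque': [0.068, 0.019, -0.004], 'opening': 0.043}
```

View pics/iwrist.png

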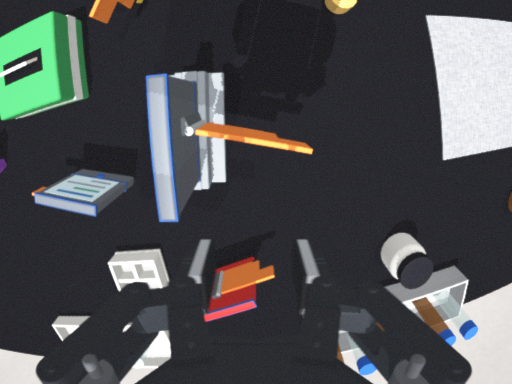

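View pics/iscene.png

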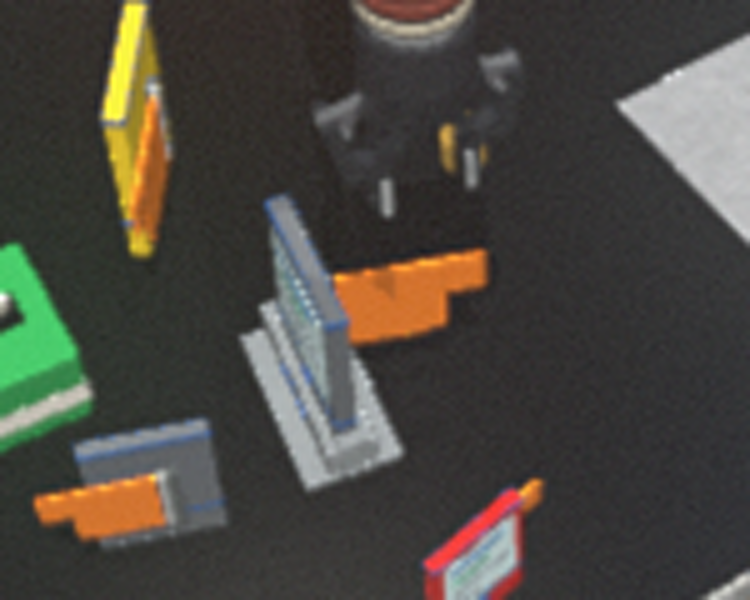

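View pics/iside.png

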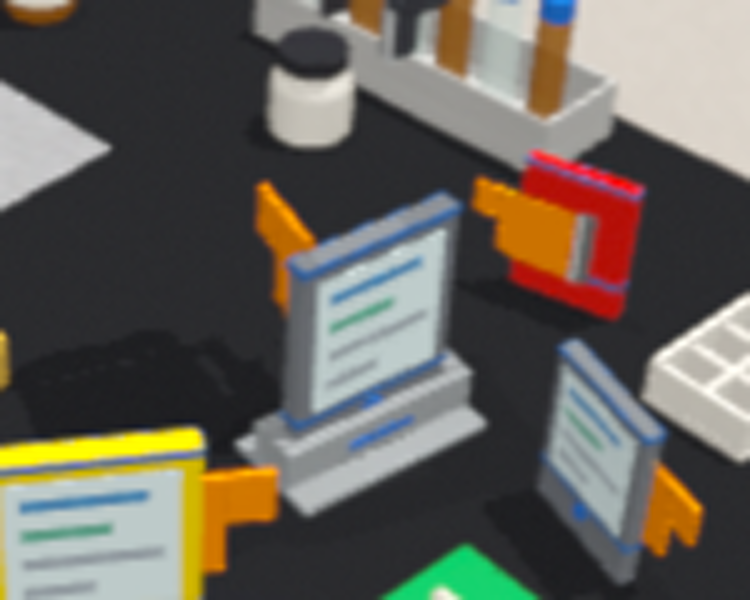

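```bash
cat >> h.py <<'E'
def wplane(p,o,uv,z):
    T=np.array(p['hand_eye']); R=Ro.from_rotvec(o['tool_rot']).as_matrix()
    d=np.array([uv[0]-p['cx'],uv[1]-p['cy']]); r=np.linalg.norm(d); th=r/p['fx']
    c=np.r_[np.sin(th)*d/r,np.cos(th)]; dw=R@T[:3,:3]@c; c0=R@T[:3,3]+o['tool_pos']
    return c0+dw*(z-c0[2])/dw[2]
E
python3 - <<'E'
from h import *
o=ctrl.get_obs(); w=ctrl.get_image('wrist'); pickle.dump((o,w),open('w2.pkl','wb'))
im=w['frame']; cv2.imwrite('pics/w3.png',cv2.resize(im[60:230,130:325],None,fx=4,fy=3.5,interpolation=cv2.INTER_CUBIC))
a,b=pickle.load(open('ab2.pkl','rb'))
def top(im,x,y): return cv2.resize(im[y:y+60,x:x+60],(380,580),interpolation=cv2.INTER_CUBIC)
cv2.imwrite('pics/c4.png',cv2.hconcat([top(a['frame'],195,170),top(b['frame'],265,180)]))
E
```

```text
(no output)
```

View pics/w3.png

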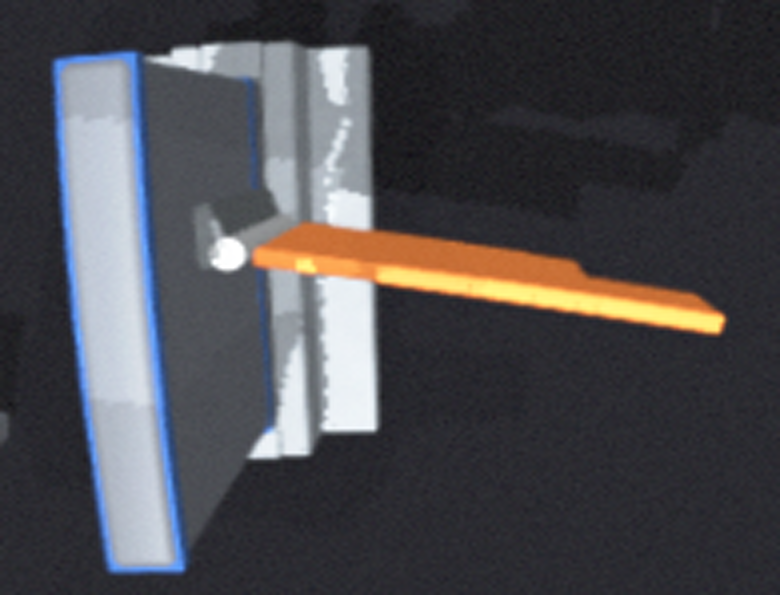

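View pics/c4.png

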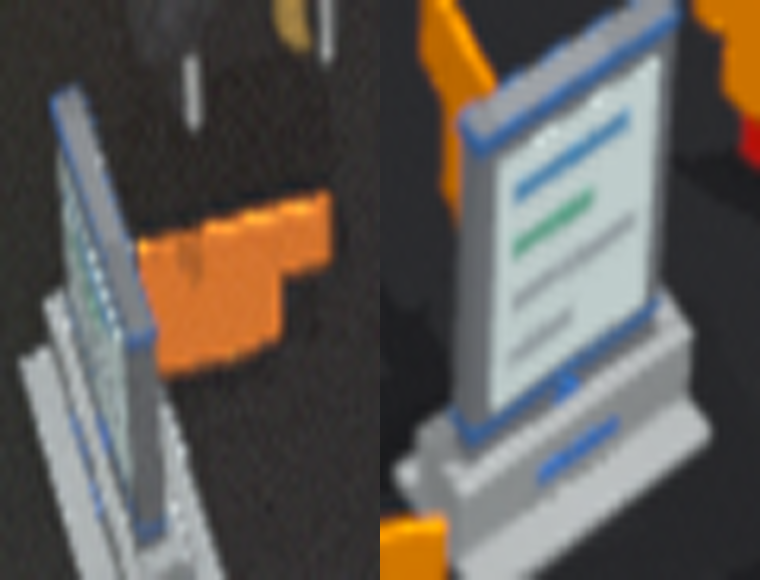

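Run:
```python
from h import *
o,w=pickle.load(open('w2.pkl','rb'))
C=[(143.75,77.7),(164.5,75.1),(157.5,223.7),(176.25,223.4)]
P=[wplane(w,o,c,.168) for c in C]; P=np.array(P); print(P.round(4),P.mean(0))
print('w',[np.linalg.norm(P[i]-P[j]).round(4) for i,j in ((0,1),(2,3),(0,2),(1,3))])
y=(P[0]+P[1]-P[2]-P[3]); print('yaw',np.arctan2(y[1],y[0])-np.pi/2)
a,b=pickle.load(open('ab2.pkl','rb'))
S=lambda x,y:(195+x*60/380,170+y*60/580)
D=lambda x,y:(265+(x-380)*60/380,180+y*60/580)
Q=[tri([a,b],[S(53,100),D(470,150)]),tri([a,b],[S(80,88),D(462,112)]),tri([a,b],[S(128,340),D(675,17)]),tri([a,b],[S(153,335),D(655,-5)])]
for q in Q: print(q[0].round(4),q[1])
print(np.mean([q[0] for q in Q],0))
```

```text
[[ 0.4576 -0.2209  0.168 ]
 [ 0.4603 -0.2042  0.168 ]
 [ 0.576  -0.2423  0.168 ]
 [ 0.5787 -0.2257  0.168 ]] [ 0.51813106 -0.22327617  0.168     ]
w [np.float64(0.0169), np.float64(0.0168), np.float64(0.1203), np.float64(0.1203)]
yaw 1.3916128379900927
[ 0.4564 -0.2172  0.1612] 0.0011716477238725362
[ 0.4637 -0.2043  0.1653] 0.002460716668001861
[ 0.5747 -0.2408  0.1635] 0.0025921719735084955
[ 0.5785 -0.2269  0.1618] 0.0007632552896661832
[ 0.51831875 -0.2223121   0.16294994]
```

Request:
carry_out(
  series=[
    [-0.75,-0.84,0,0,0,0.2,1],
    [-0.75,-0.84,0,0,0,0,1],
    [-0.74,-0.84,0,0,0,0,1],
    [0,0,-0.8,0,0,0,1],
    [0,0,-0.8,0,0,0,1],
    [0,0,0,0,0,0,1],
    [0,0,0,0,0,0,1],
  ],
)

```text
t: 12.7
tool_pos: [0.5179, -0.221, 0.2076]
tool_rot: [-0.277, -3.128, -0.001]
contact_force: [-0.5, 0.3, 0.4]
opening: 0.0854
```

```bash
python3 look.py j wrist side
```

```text
{'t': 12.7, 'tool_pos': [0.518, -0.221, 0.208], 'tool_rot': [-0.277, -3.128, -0.001], 'contact_force': [-0.501, 0.281, 0.416], 'wrist_torque': [-0.046, -0.006, 0.042], 'opening': 0.085}
```

View pics/jwrist.png

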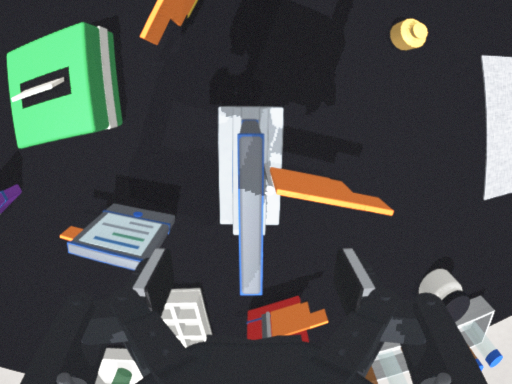

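View pics/jside.png

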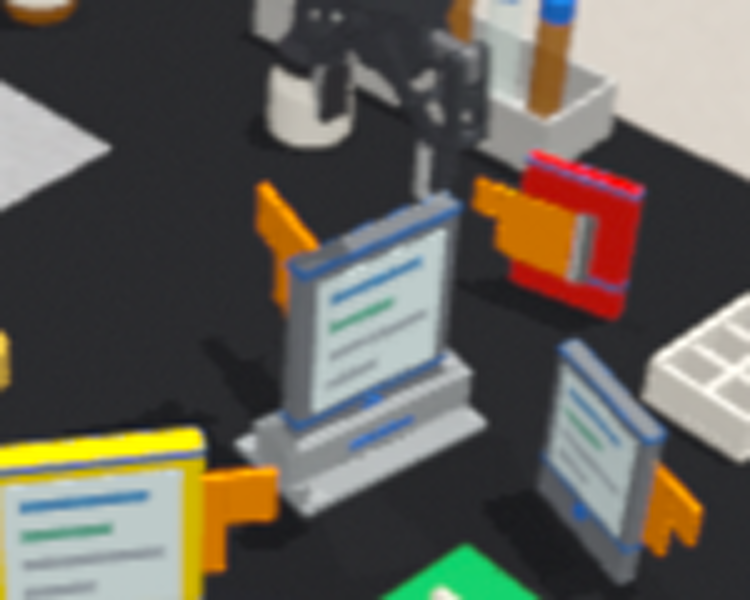

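Request:
carry_out(
  series=[
    [0,-0.03,-0.75,0,0,0,1],
    [0,-0.03,-0.75,0,0,0,1],
    [0,0,-0.75,0,0,0,1],
    [0,0,-0.65,0,0,0,1],
    [0,0,0,0,0,0,1],
    [0,0,0,0,0,0,0],
    [0,0,0,0,0,0,0],
    [0,0,0,0,0,0,0],
    [0,0,0,0,0,0,0],
    [0,0,0,0,0,0,0],
    [0,0,0,0,0,0,0],
    [0,0,0,0,0,0,0],
  ],
  grip_force=50,
)

```text
t: 14.0
tool_pos: [0.5182, -0.2238, 0.1361]
tool_rot: [0.278, 3.128, -0.003]
contact_force: [-0.6, -2.9, 2.9]
opening: 0.016
```

```bash
python3 look.py k wrist side
```

```text
{'t': 14.0, 'tool_pos': [0.518, -0.224, 0.136], 'tool_rot': [0.278, 3.128, -0.003], 'contact_force': [-0.572, -2.93, 2.884], 'wrist_torque': [-0.783, 0.213, -0.075], 'opening': 0.016}
```

View pics/kwrist.png

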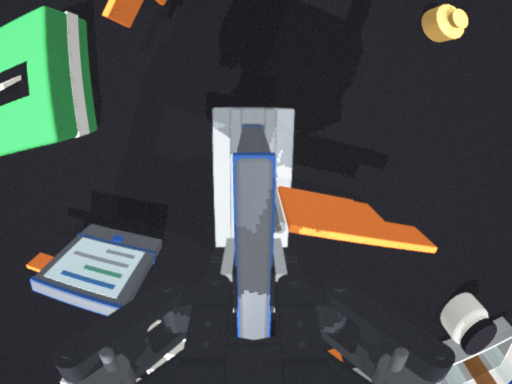

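View pics/kside.png

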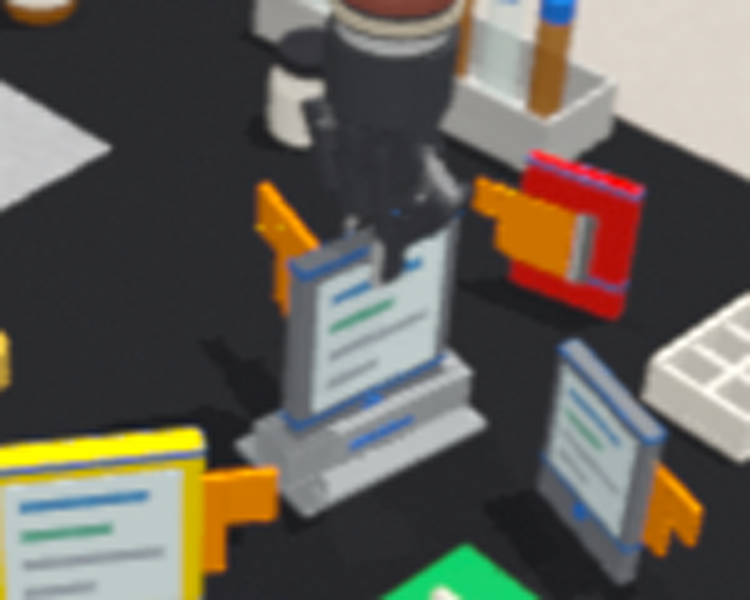

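Request:
carry_out(
  series=[
    [0,0,0.3,0,0,0,0],
    [0,0,0.5,0,0,0,0],
    [0,0,0.6,0,0,0,0],
    [0,0,0.8,0,0,0,0],
    [0,0,0.8,0,0,0,0],
    [0,0,0.8,0,0,0,0],
    [0,0,0.6,0,0,0,0],
    [0,0,0.4,0,0,0,0],
    [0,0,0,0,0,0,0],
    [0,0,0,0,0,0,0],
  ],
)

```text
t: 15.1
tool_pos: [0.5177, -0.2225, 0.2544]
tool_rot: [-0.277, -3.128, -0.002]
contact_force: [-0.1, -0.4, -3.5]
opening: 0.0152
```

```bash
python3 look.py l wrist side scene
```

```text
{'t': 15.1, 'tool_pos': [0.518, -0.222, 0.254], 'tool_rot': [-0.277, -3.128, -0.002], 'contact_force': [-0.074, -0.409, -3.477], 'wrist_torque': [-0.013, -0.01, -0.001], 'opening': 0.015}
```

View pics/lwrist.png

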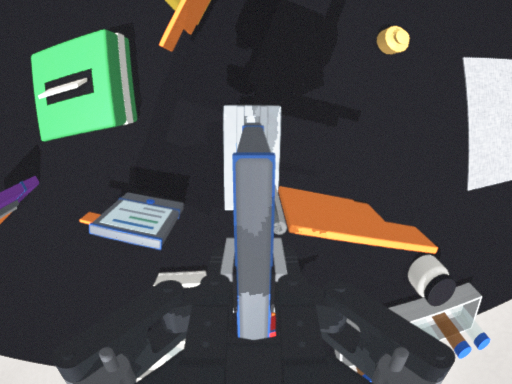

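View pics/lside.png

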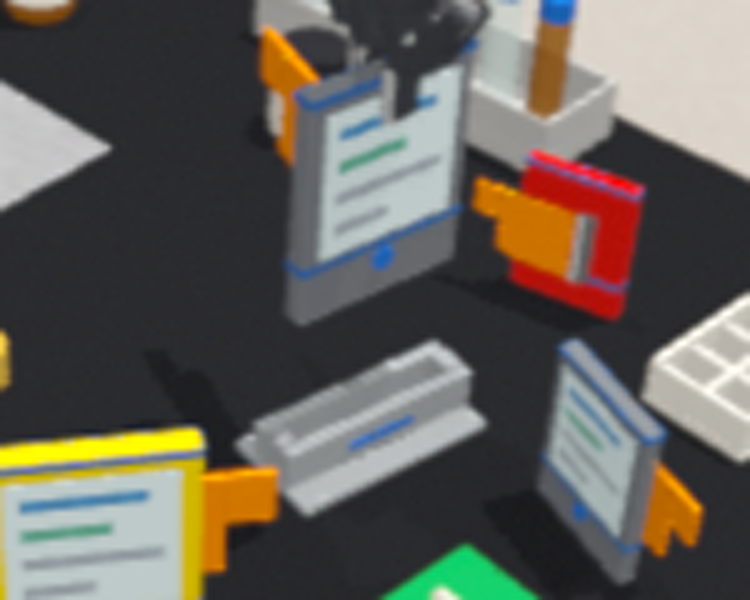

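Lifted cleanly, leg still out. Carrying it towards the mat.

Request:
carry_out(
  series=[
    [0,0.2,0,0,0,0,0],
    [0,0.5,0,0,0,0,0],
    [0,0.8,0,0,0,0,0],
    [0,1,0,0,0,0,0],
    [0,1,0,0,0,0,0],
    [0,1,0,0,0,0,0],
    [0,1,0,0,0,0,0],
    [0,1,0,0,0,0,0],
    [0,1,0,0,0,0,0],
    [0,0.8,0,0,0,0,0],
    [0,0.5,0,0,0,0,0],
    [0,0.2,0,0,0,0,0],
  ],
)

```text
t: 16.45
tool_pos: [0.5177, 0.0036, 0.2553]
tool_rot: [-0.274, -3.129, -0.0]
contact_force: [-0.3, 0.4, -3.2]
opening: 0.0153
```

Run:
```python
from h import *
o=ctrl.get_obs(); print({k:np.round(v,3).tolist() for k,v in o.items() if k not in('effort','dq')})
for n in ('scene','side'):
    p=shot(n,'m_'+n+'.png')
    for m in ctrl.trace(p,'mat')[:1]:
        c=max(cv2.findContours(m['mask'].astype(np.uint8),cv2.RETR_EXTERNAL,cv2.CHAIN_APPROX_NONE)[0],key=cv2.contourArea)
        q=cv2.approxPolyDP(cv2.convexHull(c),6,True)[:,0]
        P=np.array([onplane(p,u,.004) for u in q]); print(n,q.tolist(),P.round(3).tolist(),P.mean(0))
```

```text
{'t': 16.45, 'q': [-0.137, -0.221, 1.83, 0.0, 1.532, -1.533], 'tool_pos': [0.518, 0.004, 0.255], 'tool_rot': [-0.274, -3.129, -0.0], 'contact_force': [-0.312, 0.373, -3.169], 'wrist_torque': [0.001, -0.009, 0.003], 'opening': 0.015}
scene [[314, 139], [347, 172], [304, 194], [275, 160]] [[0.405, 0.342, 0.004], [0.624, 0.334, 0.004], [0.615, 0.124, 0.004], [0.409, 0.135, 0.004]] [0.51307363 0.23367524 0.004     ]
side [[231, 174], [196, 193], [164, 168], [207, 150]] [[0.572, 0.128, 0.004], [0.405, 0.127, 0.004], [0.413, 0.337, 0.004], [0.615, 0.324, 0.004]] [0.50109779 0.22910532 0.004     ]
```

View pics/m_scene.png

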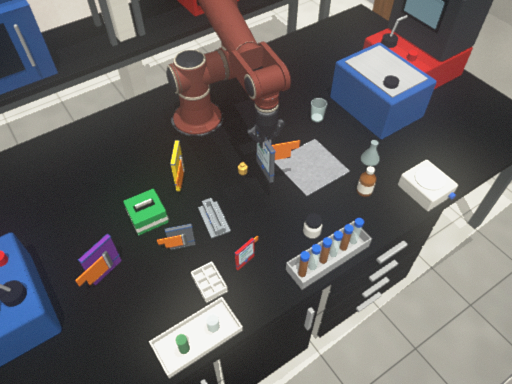

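View pics/m_side.png

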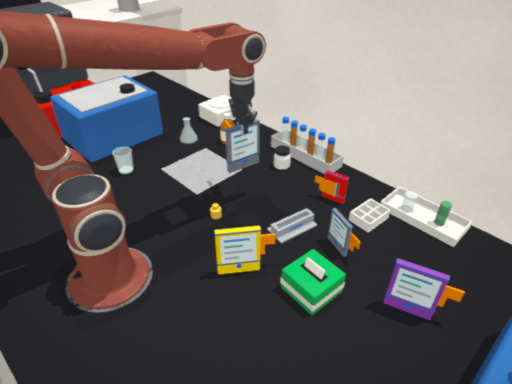

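Request:
carry_out(
  series=[
    [0,0.3,0,-0.336,0.061,0,0],
    [0,0.6,0,-0.336,0.061,0,0],
    [0,0.9,0,-0.336,0.061,0,0],
    [-0.02,1,0,-0.336,0.061,0,0],
    [-0.02,1,0,-0.336,0.061,0,0],
    [-0.02,1,0,-0.336,0.061,0,0],
    [-0.02,1,0,-0.336,0.061,0,0],
    [0,1,0,-0.336,0.061,0,0],
    [0,1,0,-0.336,0.061,0,0],
    [0,1,0,-0.336,0.061,0,0],
    [0,0.7,0,-0.336,0.061,0,0],
    [0,0.4,0,-0.336,0.061,0,0],
  ],
)

```text
t: 17.85
tool_pos: [0.5165, 0.2504, 0.2551]
tool_rot: [-0.268, -3.028, 0.63]
contact_force: [0.7, -1.1, -3.6]
opening: 0.0156
```

Request:
carry_out(
  series=[
    [0,0,0,0,0,0,0],
    [0,0,0,0,0,0,0],
  ],
)

```text
t: 18.05
tool_pos: [0.5163, 0.249, 0.255]
tool_rot: [-0.269, -3.028, 0.629]
contact_force: [0.8, 0.0, -3.5]
opening: 0.0157
```

Run:
```python
from h import *
o=ctrl.get_obs(); print({k:np.round(v,3).tolist() for k,v in o.items() if k not in('effort','dq')})
R=Ro.from_rotvec(o['tool_rot']).as_matrix(); print('tool axes',R.round(3).tolist(),'tilt',np.arccos(-R[2,2]))
# predicted unit: uz=-toolz, ux=tool y
uz=-R[:,2];ux=R[:,1];uy=np.cross(uz,ux)
org=o['tool_pos']-.128*uz; print('org',org,'center',org+.08*uz,'edge',org+.008*ux,'foot',org+.098*ux-.009*uy+.038*uz)
for n in ('scene','side'):
    p=shot(n,'n_'+n+'.png'); 
    l,t=(230,110) if n=='scene' else (130,90)
    cv2.imwrite('pics/n_'+n+'.png',cv2.resize(p['frame'][t:t+110,l:l+140],None,fx=5,fy=5,interpolation=cv2.INTER_CUBIC))
    f=[org+r*1.0 for r in ()]
    q=proj(p,[org+.008*ux+.06*uy,org+.008*ux-.06*uy,org+.098*ux-.009*uy+.038*uz]); print(n,((q-[l,t])*5).round(0).tolist())
shot('wrist','n_wrist.png')
```

```text
{'t': 18.05, 'q': [0.474, 0.099, 1.563, -0.326, 1.73, -0.931], 'tool_pos': [0.516, 0.249, 0.255], 'tool_rot': [-0.269, -3.028, 0.629], 'contact_force': [0.813, 0.012, -3.462], 'wrist_torque': [0.516, -0.07, 0.038], 'opening': 0.016}
tool axes [[-0.984, 0.161, -0.072], [0.177, 0.903, -0.392], [0.001, -0.399, -0.917]] tilt 0.4100149404605547
org [0.50713345 0.19878688 0.13764593] center [0.51286995 0.23015652 0.21101512] edge [0.50842521 0.2060092  0.13445697] foot [0.53454071 0.30057083 0.13341871]
scene [[347.0, 125.0], [421.0, 229.0], [501.0, 147.0]]
side [[287.0, 287.0], [434.0, 240.0], [310.0, 205.0]]
```

View pics/n_scene.png

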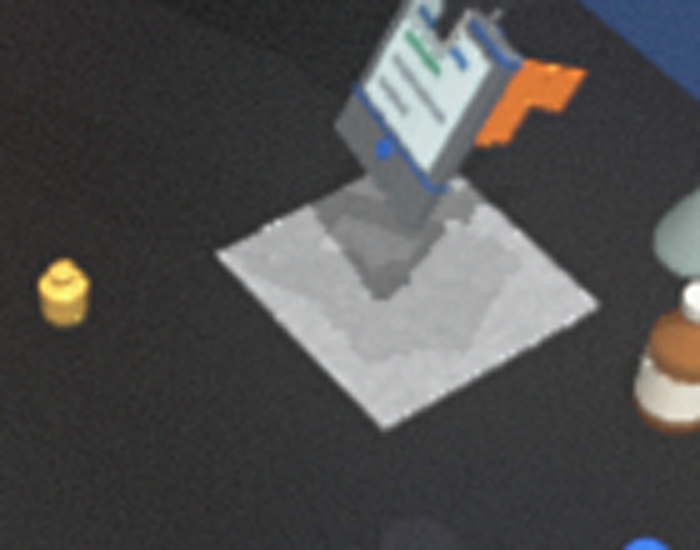

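View pics/n_side.png

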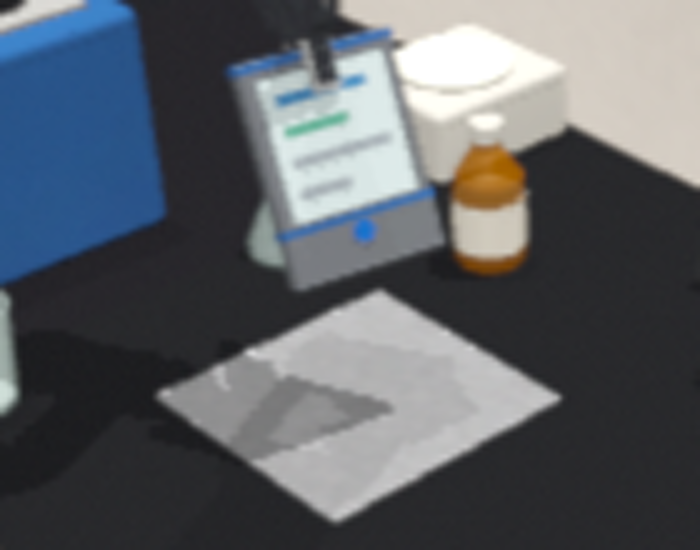

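View pics/n_wrist.png

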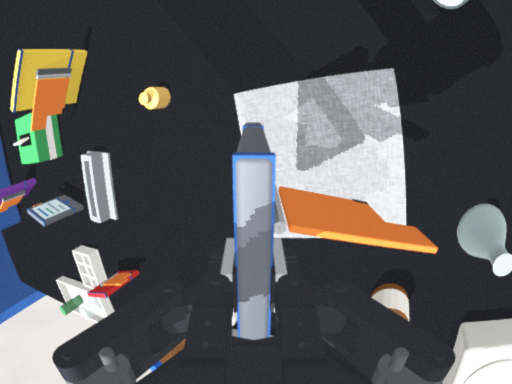

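The predicted foot position (501,147) falls on the leg's lower corner in the crop. Lowering to about 8 mm above the mat.

Request:
carry_out(
  series=[
    [0,0.1,-0.4,0,0,0,0],
    [0,0,-0.6,0,0,0,0],
    [0,0,-0.6,0,0,0,0],
    [0,0,-0.6,0,0,0,0],
    [0,0,-0.6,0,0,0,0],
    [0,0,-0.6,0,0,0,0],
    [0,0,-0.5,0,0,0,0],
    [0,0,-0.4,0,0,0,0],
    [0,0,-0.3,0,0,0,0],
    [0,0,-0.2,0,0,0,0],
    [0,0,0,0,0,0,0],
    [0,0,0,0,0,0,0],
  ],
)

```text
t: 19.4
tool_pos: [0.5164, 0.2522, 0.1358]
tool_rot: [-0.269, -3.029, 0.629]
contact_force: [0.2, 0.0, -4.3]
opening: 0.0152
```

```bash
cat > pl.py <<'E'
import sys
from h import *
o=ctrl.get_obs(); print({k:np.round(v,3).tolist() for k,v in o.items() if k not in('effort','dq','q')})
R=Ro.from_rotvec(o['tool_rot']).as_matrix(); print('tilt',np.arccos(-R[2,2]))
uz=-R[:,2];ux=R[:,1];uy=np.cross(uz,ux)
org=o['tool_pos']-.128*uz; print('center',org+.08*uz,'edge',org+.008*ux,'foot',org+.098*ux-.009*uy+.038*uz)
for n in sys.argv[2:]:
    p=ctrl.get_image(n); l,t=(250,110) if n=='scene' else (140,100)
    im=p['frame'] if n=='wrist' else cv2.resize(p['frame'][t:t+90,l:l+120],None,fx=6,fy=6,interpolation=cv2.INTER_CUBIC)
    cv2.imwrite('pics/'+sys.argv[1]+n+'.png',im)
E
python3 pl.py o scene side
```

```text
{'t': 19.4, 'tool_pos': [0.516, 0.252, 0.136], 'tool_rot': [-0.269, -3.029, 0.629], 'contact_force': [0.242, 0.01, -4.322], 'wrist_torque': [0.455, -0.128, 0.073], 'opening': 0.015}
tilt 0.40937698400803046
center [0.51297911 0.23343144 0.09179707] edge [0.50863836 0.2093149  0.01522324] foot [0.53470069 0.30389196 0.01425683]
```

View pics/oscene.png

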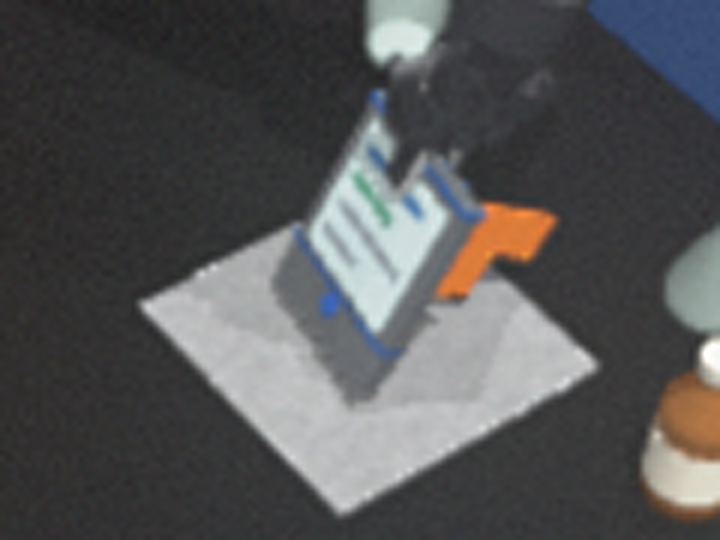

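View pics/oside.png

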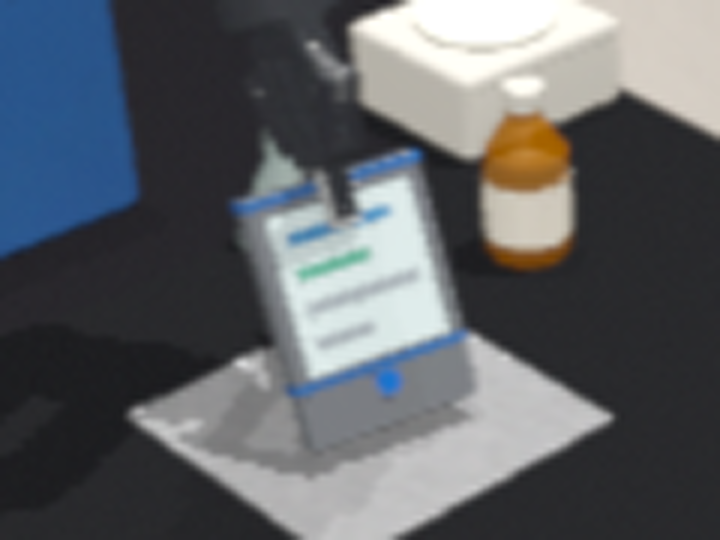

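Request:
carry_out(
  series=[
    [0,0,-0.08,0,0,0,0],
    [0,0,-0.08,0,0,0,0],
    [0,0,-0.08,0,0,0,0],
    [0,0,-0.04,0,0,0,0],
    [0,0,0,0,0,0,0],
  ],
)

```text
t: 20.0
tool_pos: [0.5158, 0.252, 0.1279]
tool_rot: [-0.268, -3.028, 0.63]
contact_force: [-0.3, -0.1, -3.6]
opening: 0.0154
```

Request:
carry_out(
  series=[
    [0,0,-0.04,0,0,0,0],
    [0,0,0,0,0,0,0],
  ],
)

```text
t: 20.2
tool_pos: [0.516, 0.2521, 0.1272]
tool_rot: [-0.268, -3.028, 0.629]
contact_force: [0.2, 0.1, -3.4]
opening: 0.0154
```

Request:
carry_out(
  series=[
    [0,0,-0.04,0,0,0,0],
    [0,0,0,0,0,0,0],
  ],
)

```text
t: 20.4
tool_pos: [0.5161, 0.2521, 0.1263]
tool_rot: [-0.268, -3.028, 0.629]
contact_force: [1.3, -0.7, -4.1]
opening: 0.0154
```

Request:
carry_out(
  series=[
    [0,0,-0.04,0,0,0,0],
    [0,0,0,0,0,0,0],
  ],
)

```text
t: 20.6
tool_pos: [0.5162, 0.2521, 0.1258]
tool_rot: [-0.269, -3.029, 0.629]
contact_force: [-1.1, 0.0, -1.6]
opening: 0.0158
```

Contact is beginning: Fz is being taken off the wrist.

```bash
python3 pl.py p side scene
```

```text
{'t': 20.6, 'tool_pos': [0.516, 0.252, 0.126], 'tool_rot': [-0.269, -3.029, 0.629], 'contact_force': [-1.072, 0.036, -1.56], 'wrist_torque': [0.343, -0.035, 0.016], 'opening': 0.016}
tilt 0.40980223249765524
center [0.5128434  0.23329382 0.08174014] edge [0.50847358 0.20914942 0.00517675] foot [0.53453624 0.30372593 0.00416605]
```

Request:
carry_out(
  series=[
    [0,0,-0.04,0,0,0,0],
    [0,0,0,0,0,0,0],
  ],
)

```text
t: 20.9
tool_pos: [0.5164, 0.2521, 0.1251]
tool_rot: [-0.269, -3.029, 0.63]
contact_force: [-0.5, -0.2, 1.7]
opening: 0.0155
```

```bash
python3 pl.py q side scene
```

```text
{'t': 20.9, 'tool_pos': [0.516, 0.252, 0.125], 'tool_rot': [-0.269, -3.029, 0.63], 'contact_force': [-0.455, -0.217, 1.71], 'wrist_torque': [0.151, 0.111, 0.003], 'opening': 0.016}
tilt 0.4098854695648302
center [0.51299837 0.23326657 0.08111777] edge [0.50865283 0.20911132 0.00455641] foot [0.53472451 0.3036853  0.00354085]
```

View pics/qscene.png

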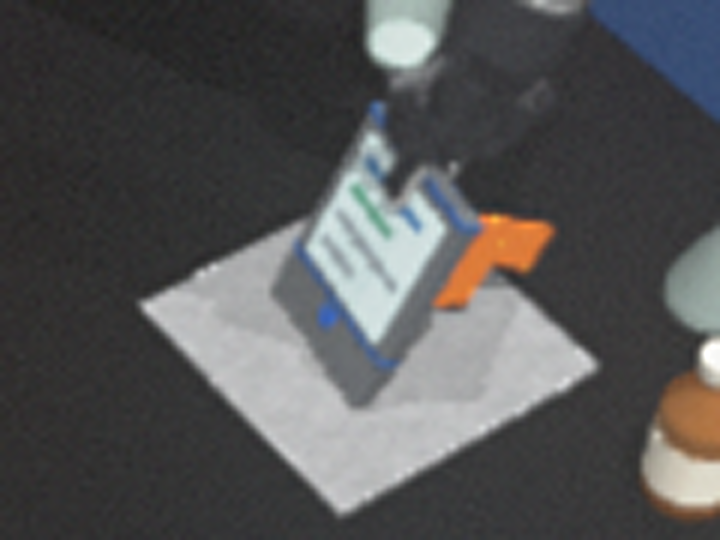

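Request:
carry_out(
  series=[
    [0,0,-0.03,0,0,0,0],
    [0,0,0,0,0,0,0],
    [0,0,0,0,0,0,0],
  ],
)

```text
t: 21.3
tool_pos: [0.5165, 0.252, 0.1246]
tool_rot: [-0.269, -3.029, 0.63]
contact_force: [-1.4, -1.8, 5.3]
opening: 0.0153
```

```bash
python3 pl.py r side wrist
```

```text
{'t': 21.3, 'tool_pos': [0.516, 0.252, 0.125], 'tool_rot': [-0.269, -3.029, 0.63], 'contact_force': [-1.409, -1.819, 5.28], 'wrist_torque': [-0.099, 0.243, 0.011], 'opening': 0.015}
tilt 0.4099751918769084
center [0.51308875 0.23321241 0.08059875] edge [0.50875642 0.20904782 0.0040396 ] foot [0.53483366 0.30362019 0.00301715]
```

View pics/rside.png

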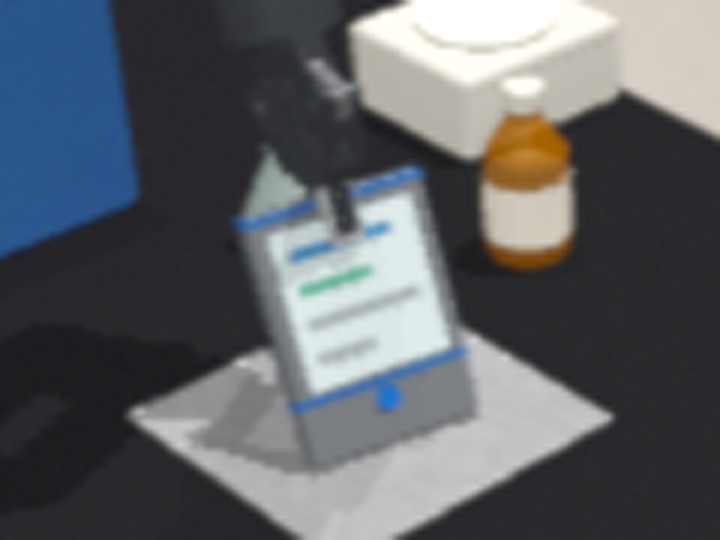

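Request:
carry_out(
  series=[
    [0,0,0.02,0,0,0,0],
    [0,0,0,0,0,0,0.2],
    [0,0,0,0,0,0,0.22],
    [0,0,0,0,0,0,0.25],
    [0,0,0,0,0,0,0.3],
    [0,0,0,0,0,0,0.35],
    [0,0,0,0,0,0,0.4],
    [0,0,0,0,0,0,0.4],
  ],
  grip_force=20,
)

```text
t: 22.2
tool_pos: [0.516, 0.2522, 0.1239]
tool_rot: [-0.268, -3.028, 0.629]
contact_force: [0.1, 0.4, 0.5]
opening: 0.0341
```

```bash
python3 pl.py s side scene wrist
```

```text
{'t': 22.2, 'tool_pos': [0.516, 0.252, 0.124], 'tool_rot': [-0.268, -3.028, 0.629], 'contact_force': [0.072, 0.357, 0.519], 'wrist_torque': [0.175, 0.027, 0.034], 'opening': 0.034}
tilt 0.40972813284905113
center [0.51253806 0.2333681  0.07987379] edge [0.50812425 0.20923743 0.00330859] foot [0.5341737  0.3038176  0.00229952]
```

View pics/sside.png

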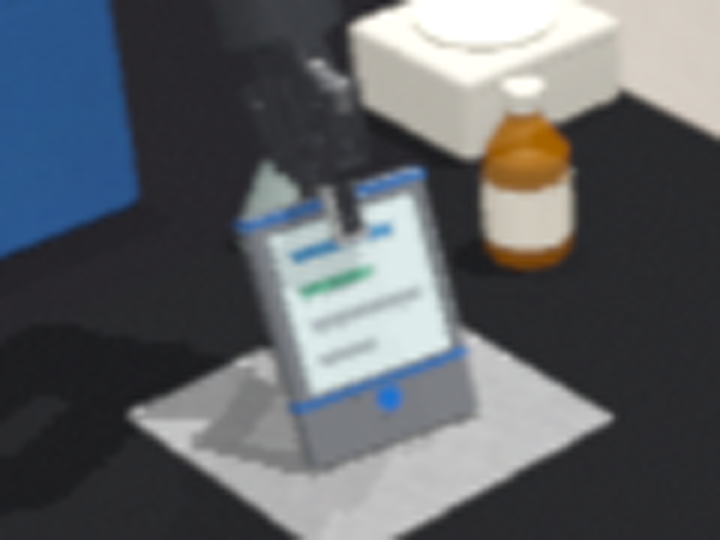

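View pics/swrist.png

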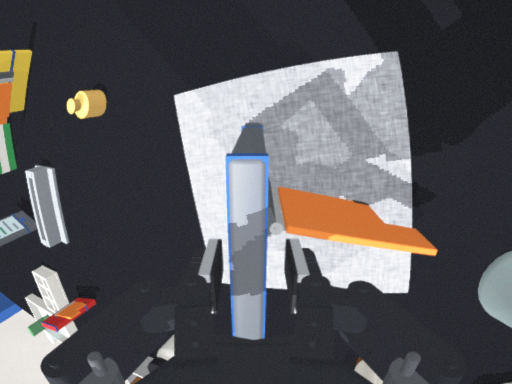

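View pics/sscene.png

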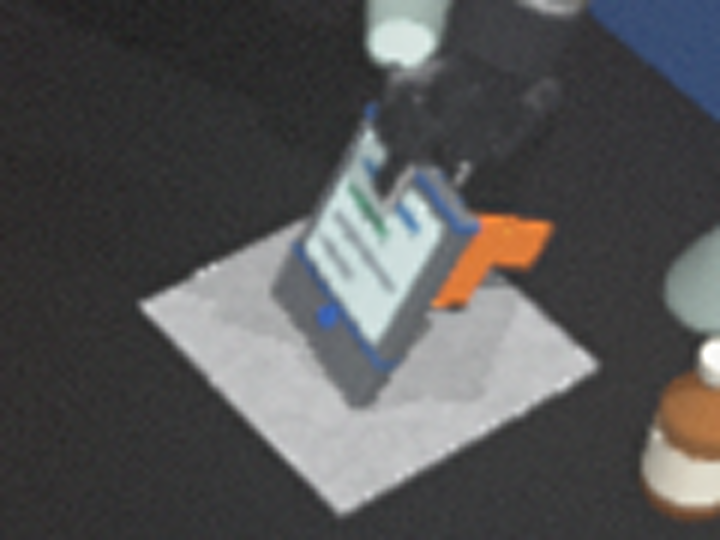

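Released, and the unit stands. Withdrawing along the tool axis.

Request:
carry_out(
  series=[
    [0,0,0,0,0,0,0.55],
    [0,0,0,0,0,0,0.55],
    [0.02,0.12,0.28,0,0,0,0.55],
    [0.03,0.2,0.46,0,0,0,0.55],
    [0.04,0.24,0.55,0,0,0,0.55],
    [0.04,0.24,0.55,0,0,0,0.55],
    [0.04,0.24,0.55,0,0,0,0.55],
    [0.04,0.24,0.55,0,0,0,0.55],
    [0.06,0.3,0.75,0,0,0,0.55],
    [0.06,0.3,0.75,0,0,0,0.55],
    [0,0,0.6,0,0,0,0.55],
    [0,0,0,0,0,0,0.55],
  ],
)

```text
t: 23.55
tool_pos: [0.5254, 0.2999, 0.2536]
tool_rot: [-0.27, -3.033, 0.626]
contact_force: [-0.0, 0.6, 1.1]
opening: 0.0469
```

```bash
python3 pl.py t side scene wrist
```

```text
{'t': 23.55, 'tool_pos': [0.525, 0.3, 0.254], 'tool_rot': [-0.27, -3.033, 0.626], 'contact_force': [-0.037, 0.645, 1.147], 'wrist_torque': [0.207, 0.011, 0.044], 'opening': 0.047}
tilt 0.40658656401137855
center [0.52222229 0.28119557 0.20949163] edge [0.51819046 0.25724188 0.13284983] foot [0.5442283  0.35182832 0.13218865]
```

View pics/tside.png

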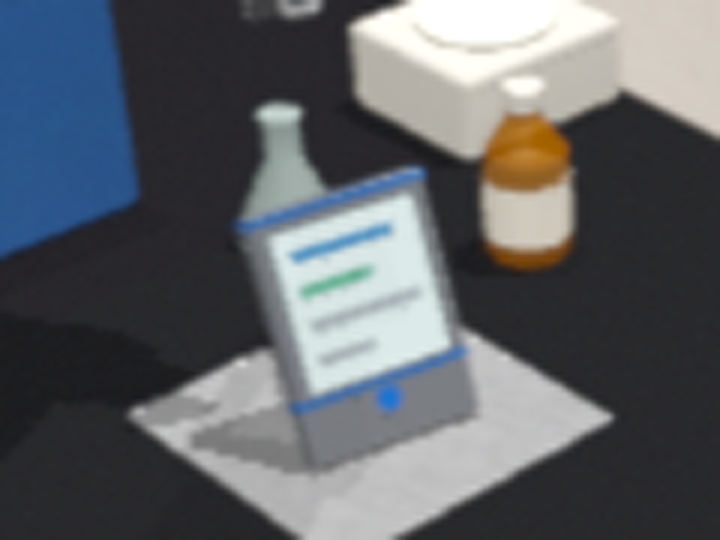

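View pics/tscene.png

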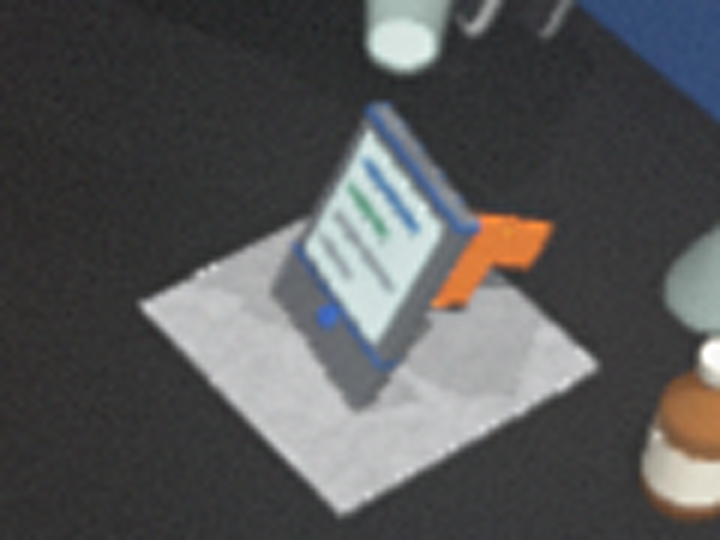

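View pics/twrist.png

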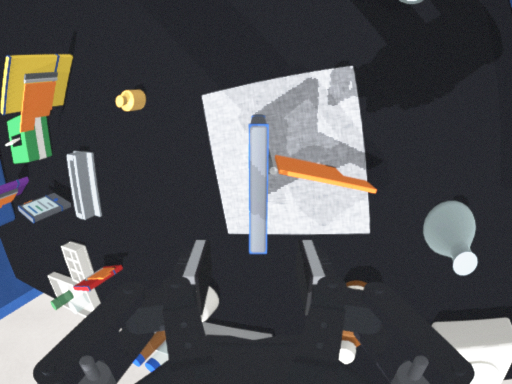

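Run:
```python
from h import *
a=ctrl.get_image('scene'); b=ctrl.get_image('side')
S=lambda x,y:(250+x/6,110+y/6); D=lambda x,y:(140+x/6,100+y/6)
T=[tri([a,b],[S(370,113),D(245,233)]),tri([a,b],[S(466,235),D(422,180)])]
B=[tri([a,b],[S(272,290),D(313,468)]),tri([a,b],[S(358,408),D(475,412)])]
for q in T+B: print(q[0].round(3),round(q[1],4))
t=(T[0][0]+T[1][0])/2; bb=(B[0][0]+B[1][0])/2; d=t-bb; print('lean',np.arctan2(np.hypot(d[0],d[1]),d[2]),'len',np.linalg.norm(d),'mid',(t+bb)/2)
a0,b0=pickle.load(open('ab.pkl','rb'))
for n,p,p0 in(('scene',a,a0),('side',b,b0)):
    df=cv2.absdiff(p['frame'],p0['frame']).max(2); cv2.imwrite('pics/diff_'+n+'.png',df*3)
for nm in ['jar','beaker','amber','flask','vials','weight','wipes']:
    for p in (a,b):
        m=ctrl.mark_of(p,nm)
        if m: print(nm,onplane(p,np.array(m[0]['position'])*[512,384],0).round(3))
cv2.imwrite('pics/diff.png',cv2.hconcat([cv2.resize(cv2.imread('pics/diff_scene.png'),(400,300)),cv2.resize(cv2.imread('pics/diff_side.png'),(400,300))]))
```

```text
[0.459 0.268 0.145] 0.002
[0.578 0.248 0.145] 0.004
[0.449 0.208 0.005] 0.0003
[0.565 0.19  0.003] 0.0029
lean 0.40117842786861446 len 0.15318663724501733 mid [0.51285354 0.22851648 0.07455642]
jar [0.774 0.034 0.   ]
jar [0.761 0.053 0.   ]
beaker [0.299 0.436 0.   ]
beaker [0.32  0.438 0.   ]
amber [0.735 0.315 0.   ]
amber [0.744 0.354 0.   ]
flask [ 0.629  0.44  -0.   ]
flask [0.627 0.473 0.   ]
vials [ 0.725 -0.385  0.   ]
vials [ 0.73  -0.366  0.   ]
weight [ 0.389 -0.005  0.   ]
weight [ 0.37  -0.019  0.   ]
wipes [ 0.361 -0.422  0.   ]
wipes [ 0.364 -0.419  0.   ]
```

View pics/diff.png

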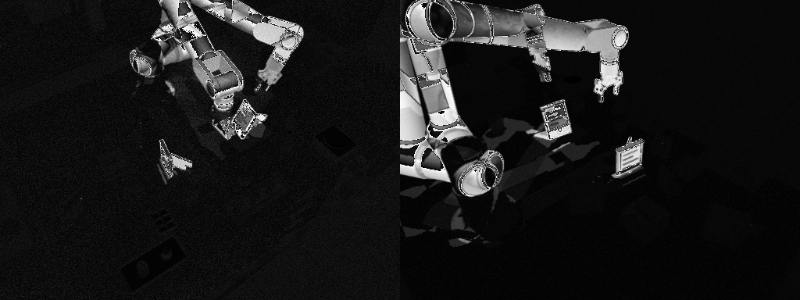

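The lean measures about 0.40 rad, with the unit's centre about 5 mm from the mat's centre. The difference pictures show only the arm, the unit and shadows changed. Handing in.

```bash
python3 -c "
from station import ctrl
print(ctrl.finish_job())"
```

```text
the job is handed in; nothing more can be done
None
```

The job is handed in. I swung the leg of the grey docked unit out until it met its stop, at roughly 1.35 rad. There I held it at about 6.4 to 8 N for around a second, with the arm not moving. I then pinched the unit's top edge, lifted it out, tilted it back 0.41 rad, lowered it until I felt contact (about 5 N pressing on top of its weight), and let it go.

**Last checks:**
- **Stance:** the unit stands alone on the mat, leaning back about 0.40 rad, with its centre roughly 5 mm from the mat's centre and the leg still out. Pictures taken 1.35 s apart, before and after the gripper withdrew, show it in the same place.
- **Robot:** the gripper is well clear and touches nothing.
- **Other things on the bench:** comparing pictures from before and after shows only the arm, the unit and shadows changed.

**What disagreed:**
- **Lean:** the measured 0.40 rad is a little below the stated 0.42 to 0.46, but within the judged 0.30 to 0.56. My own geometry for a leg at this angle also gives 0.40.
- **Bystander positions:** the networks' positions for the bystanders differed by up to about 20 mm between readings. For "not moved" I relied on the picture comparison instead.
- **Contact on setting down:** the force readings suggested the leg's foot took the load before the bottom edge. The pictures after release show both resting on the mat.

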